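# Set a sine plate to 30 degrees on its gauge block stack

## Robot

A 6-joint arm with a two-finger parallel gripper is mounted at the origin on the work surface. World frame = base frame: x ahead of the robot, y to its left, z up, the work surface at z = 0. Lengths are in m, angles in degrees, forces in N, time in s.
With the tool pointing down it reaches from about 0.3 to 0.825 m from the base axis. Payload 5.4 kg.
Tool frame: the origin (TCP) lies at the very end of the fingers, on their centre line; the grasp point (between the pads) lies 19 mm behind it (arm.grip_depth is the distance from the TCP to the grasp point, in m); y points along the fingers, x is the direction in which the jaws open and shut, and the axes are right-handed (so a half turn about y gives the same grasp; the last joint's range is limited). The gripper opens to 92 mm and grips with 3 to 60 N. Pads are 20 mm wide; open, the fingers measure 128 mm over their backs; the gripper's body (75 mm by 189 mm) begins 69 mm behind the grasp point.
Start: joints at [-88.012, 9.076, 91.501, -0, 79.423, -12.038], TCP at [0.139, -0.558, 0.215] pointing down, gripper open.
Joint ranges: [-166.64, 166.64], [-54.1, 131.32], [10.49, 154.53], [-73.88, 253.88], [9.74, 151.15], [-171.62, 171.62]. Speed limits (degrees/s): [147.25, 147.25, 180, 180, 180, 180].

## Interface

Orientations are given as [roll, pitch, yaw] about the fixed x, y, z axes, in that order (R = Rz(yaw) Ry(pitch) Rx(roll)).
In Python, from plant import arm gives the robot as it stands. The module is installed in compiled form; this text tells all that it offers.
- The arm moves only by the tool play_rows, never from a script. Its arguments are lists of equal length, an entry for each row: "offset": the shift along the tool's x, y, z in m, a list of three; "turn": the turn, a rotation vector about the tool's x, y, z in rad, a list of three; "gripper": the opening, from 0 (shut) to 1 (fully open). A call has exactly 5 rows; each row is the pose to reach, as a shift and turn from the pose commanded when the call began, along the tool's axes at that moment; what a row does not reach only later rows make up. A row lasts 1/12 s, in which the tool goes at most 41.7 mm and 7.16 degrees, less where a joint would pass 70% of its speed; a pose out of reach is approached as far as the arm can. A call with a gripper value outside its range is refused whole. The fingers move at their own pace and stop on an object; "force" is the grip in N (left out, the last holds). Time passes only in rows, so rows that repeat a pose let the fingers close, or fill a call up. It gives the time, the measured TCP pose, the force and the opening at its end, in the units of the state.
- arm.sense(): the state, without advancing time (a new reading comes with each control period).
- arm.capture(name): name is "scene" or "top"; returns a dict with "pixels" (400x640x3 uint8, red, green, blue), "range_z" (400x640 float32, m along the optical axis (not along the pixel's ray), 0 where there is no reading), "camera_matrix" (3x3 intrinsics, pixels), "R" (3x3) and "t" (3): a world point X has camera coordinates R X + t. Camera axes: x right, y down, z forward; pixel columns grow to the right and rows downward; lengths in m; the calibration is good to about 2 mm. A picture is of the moment at which its call begins.
- arm.sign_off(): hands the job in, once; it reports no verdict.
Trained networks look in a picture, given as the dict that the camera call returned (one of the last four; its "shot" number tells which), for a name from the list of things; names that differ only in an ending like _2 or _b are one class to them, and where a whole thing is asked for, a point or a joint stands for the part that bears it (a point fixed in the world has none). Each returns a list of dicts, best first, with "conf" (0 to 1); they miss things now and then, are a little off and sometimes report something else, mostly with a low value. They report only what shows in the picture. A call takes as long as a camera call. They do not tell look-alikes from the thing itself.
- arm.boxes_of(name, picture): "position" ([column, row] as shares, 0 to 1, of the picture: columns of its width, rows of its height, amid what is visible of it).
- arm.cut_out(name, picture): "mask" (400x640 bool, what is visible of it) and "position" ([column, row] as shares, 0 to 1, of the picture: columns of its width, rows of its height, amid what is visible of it).
- arm.landmark_of(name, picture): "position" ([column, row] as shares, 0 to 1, of the picture: columns of its width, rows of its height: a listed point, or the origin of a listed thing).
The state is a dict: "clock": time; "qpos": joint angles; "dq": joint speeds; "joint_torque": joint torques, N m; "eef_pos": TCP position; "ee_rot": TCP orientation; "force": force on the tool from outside, world axes, zero at the start; "ft_torque": the same for the moment, N m; "gripper_width": finger opening in m.
Only numpy, scipy, OpenCV 4.12 (cv2) and the standard library are available. Lean on these libraries where they do the work, as an engineer would, in place of code of your own. Each camera call takes 0.05 s, during which the arm holds its last target. There are 200 camera calls.

## Task

Set the small sine plate to 30 degrees so that the tilt sensor screwed to it can be calibrated: its roller centres are 100 mm apart, so it needs the 50 mm gauge block stack. Swing the plate up out of the way, take the 50 mm stack from the tray and stand it on its end on the base where the roller will come down, then bring the plate down gently until its roller sits firmly on the stack, about its middle, and let go. Leave the other two stacks in the tray and the multimeter and battery where they are.

Things in the scene. Friction and masses are not known exactly. Their poses are not given: they have to be found in the camera images.
- base: fixed steel base of the sine plate, 150 (x) x 90 (y) x 18 (z) mm; origin at the centre of its underside, z up; the plate's hinge lies towards +x, its free end towards -x (the robot's side). On its +y side, at y = 44 to 48 mm, stands a thin slotted steel quadrant, within 67 mm of the hinge axis and up to 90 mm high.
- hinge (a point): point on the plate's hinge axis, mid-width; 55 mm from the base's origin towards +x and 28 mm above the bench; axes as the base's, hinge axis along y. The hinge is stiff (a friction strap): the plate stays where it is left; to swing it freely takes 0.7 to 1 N m upwards (6 to 9 N at the knob) and 0.1 to 0.35 N m downwards (1 to 3 N at the knob).
- plate (a joint): tilt of the aluminium top plate, rad: 0 = level (roller on the base), grows as the free end swings up, limit 1.08. 70 mm wide, 14 mm thick, from 14 mm behind the hinge axis to 120 mm in front; underside 4 mm and upper face 18 mm above the plane of the roller centres. A sensor board, 46 x 34 mm, stands up to 13 mm above its middle.
- knob (a point): centre of the black ball knob, 25 mm diameter, on a 9 mm stem on top of the plate's free end: along the plate 106 mm from the hinge axis, and 48 mm above the plane of the roller centres (30 mm above the upper face). It swings with the plate. Turn the hand with the plate while swinging it: between pads that do not turn with it the ball slips out by and by.
- roller (a point): steel roller of 20 mm diameter and 64 mm length under the free end of the plate; this point is its centre, y along its axis, which is parallel to the hinge axis and 100 mm from it. Its underside is 100 mm x sin(angle) above the base's upper face. There is nothing beneath it but the base.
- seat (a point): point on the base's upper face straight below the roller when the plate stands at 30 degrees (86.6 mm from the hinge axis, 31.6 mm from the base's origin towards -x, 18 mm above the bench); axes as the base's. The stack has to stand centred here, on its end, any yaw.
- stack: the 50 mm stack: two square steel gauge blocks wrung together into one rigid bar, 50 (along its own x) x 24 x 24 mm, 0.22 kg; origin at its centre. It starts lying in one of the tray's three grooves, its x along the groove. Stood on either end it is 50 mm high.
- stack_short: bystander: a like stack 40 mm long, lying in another groove of the tray; origin at its centre, x along its length
- stack_long: bystander: a like stack 62 mm long, lying in the third groove of the tray; origin at its centre, x along its length
- tray: fixed wooden tray, 140 (x) x 112 (y) mm; origin at the centre of its underside, z up. Floor 8 mm; three grooves along x, 31 mm apart, between ribs 5.5 mm wide, 32 mm long in x, 22 mm high: no room for fingers between the blocks, whose ends are free: take a block by its two end faces. End rails 6 mm thick, 14 mm high, at x = -67 and +67 mm. Block tops are 32 mm above the bench.
- meter: bystander: blue multimeter lying loose on the bench, 130 x 68 x 37 mm; origin at the centre of its underside
- battery: bystander: small nine-volt battery lying loose on the bench, 46 x 26 x 17 mm; origin at the centre of its underside
Things that resemble listed ones, but are neither listed nor needed, are in the scene too. Leave any red look-alike of the stack alone.

How it is judged (in metres and radians):
On the way, in this order (a step that is already met when the one before it is completed fails the run):
1. the plate is swung up so that the 50 mm stack fits below its roller (value of joint plate above 0.56 rad), for 0.2 s.
2. the 50 mm stack stands on its end on the base, where the roller comes down, and is let go (angle between the x axis of stack and the z axis of base, either way round below 0.05 rad and x of stack in the frame of seat between -0.01 and 0.01 m and y of stack in the frame of seat between -0.02 and 0.02 m and z of stack in the frame of seat below 0.028 m and contact force between stack and the fingers below 0.05 N), for 0.2 s.
At the end, for the whole second after the job is handed in: The 50 mm stack stands on its end on the base, within 10 mm of the seat along the base's x and 20 mm along its y, upright within 0.05 rad and at rest; the roller bears on it with more than 0.5 N, and the plate stands at 30 degrees (0.510 to 0.537 rad) (contact force between plate and stack above 0.5 N and value of joint plate between 0.51 and 0.537 rad and angle between the x axis of stack and the z axis of base, either way round below 0.05 rad and x of stack in the frame of seat between -0.01 and 0.01 m and y of stack in the frame of seat between -0.02 and 0.02 m and z of stack in the frame of seat below 0.028 m and linear speed of stack below 0.01 m/s); the robot touches nothing.
It fails at once if the roller is rammed onto the stack (over 40 N) (contact force between plate and stack above 40 N).
It fails at once if another stack is disturbed (moved over 15 mm) (distance of any of stack_short, stack_long from where it was at the start of the episode above 0.015 m).
It fails at once if the multimeter or the battery is pushed away (over 20 mm) (distance of any of meter, battery from where it was at the start of the episode above 0.02 m).
It also fails if it takes over 72 s, if anything falls off the work surface, if the arm or the gripper's body presses on something with over 40 N, if the wrist force passes 120 N, or if a joint passes its speed limit or range.

## Working session

There is one attempt and no reset: what is moved stays moved. The work goes in short steps, Python scripts to look and compute and a tool call to move; the robot and the scene stay as the last step left them, time stands still between calls to the robot, and variables do not carry over. Pictures are saved under pics/ and viewed, about 8 in all and at most 12, crops included, and the job is handed in when it is done.

Besides the shell and the picture viewer there is one more tool, called after "Request:" by a JSON object that holds its "method" and its "body". play_rows: Moves the arm, as the interface text tells. Its arguments: {"type":"object","properties":{"offset":{"type":"array"},"turn":{"type":"array"},"gripper":{"type":"array"},"force":{"type":"number"}},"required":["offset","turn","gripper"]}

```bash
mkdir -p pics
cat > h.py <<'E'
import numpy as np, cv2
from plant import arm
from scipy.spatial.transform import Rotation as Ro
def cap(n,save=None,crop=None,scale=1):
    p=arm.capture(n)
    if save:
        im=p["pixels"][:,:,::-1]
        if crop: im=im[crop[1]:crop[3],crop[0]:crop[2]]
        cv2.imwrite("pics/"+save,cv2.resize(im,None,fx=scale,fy=scale,interpolation=cv2.INTER_CUBIC))
    return p
def world(p,u,v,z=None):
    K,R,t=p["camera_matrix"],p["R"],p["t"]
    d=R.T@np.linalg.solve(K,[u,v,1.]); c=-R.T@t
    if z is not None: return c+d*(z-c[2])/d[2]
    return c+d*p["range_z"][int(v),int(u)]
def cloud(p):
    K,R,t=p["camera_matrix"],p["R"],p["t"]
    v,u=np.mgrid[0:400,0:640]; Z=p["range_z"]
    c=np.stack([(u-K[0,2])/K[0,0]*Z,(v-K[1,2])/K[1,1]*Z,Z],-1)
    return (c-t)@R
def proj(p,X):
    q=p["R"]@np.asarray(X)+p["t"]; q=p["camera_matrix"]@q; return q[:2]/q[2]
def st():
    s=arm.sense(); print({k:np.round(s[k],4).tolist() for k in ("clock","qpos","eef_pos","ee_rot","force","gripper_width")}); return s
E
python3 - <<'E'
from h import *
st()
for n in("scene","top"):
    p=cap(n,n+"1.png")
    print(n,np.round(-p["R"].T@p["t"],3))
    for k in("base","hinge","knob","roller","seat","stack","stack_short","stack_long","tray","meter","battery"):
        try: r=arm.landmark_of(k,p)
        except Exception as e: print(k,e); continue
        for d in r[:3]:
            u,v=d["position"][0]*640,d["position"][1]*400
            print(k,round(d["conf"],2),round(u),round(v),np.round(world(p,min(u,639),min(v,399)),3))
E
```

```text
{'clock': 0.0, 'qpos': [-88.0103, 9.1144, 91.571, -0.001, 79.4238, -12.0362], 'eef_pos': [0.1393, -0.5572, 0.2136], 'ee_rot': [-89.9782, 0.107, -75.9739], 'force': [0.4082, -0.476, 0.3099], 'gripper_width': 0.0918}
scene [1.053 0.256 0.641]
base 0.58 431 257 [0.617 0.178 0.048]
hinge 0.73 422 270 [0.651 0.176 0.047]
knob 0.65 454 214 [0.538 0.174 0.09 ]
roller 0.73 446 233 [0.55  0.174 0.047]
seat 0.77 441 242 [0.581 0.177 0.053]
stack 0.84 267 188 [ 0.658 -0.186  0.027]
stack 0.73 227 165 [ 0.655 -0.313  0.022]
stack_short 0.57 345 247 [0.674 0.031 0.016]
stack_short 0.53 287 202 [ 0.665 -0.123  0.032]
stack_long 0.77 279 191 [ 0.652 -0.157  0.032]
stack_long 0.59 344 242 [0.667 0.024 0.018]
stack_long 0.3 269 185 [ 0.651 -0.187  0.032]
tray 0.96 279 199 [ 0.669 -0.143  0.031]
meter 0.9 294 292 [0.816 0.021 0.037]
meter 0.42 270 185 [ 0.648 -0.186  0.031]
battery 0.54 345 244 [0.669 0.027 0.017]
top [ 0.502 -0.054  0.829]
base 0.86 212 245 [0.573 0.15  0.048]
hinge 0.65 210 216 [0.629 0.162 0.044]
hinge 0.57 287 208 [0.659 0.016 0.017]
knob 0.95 194 265 [0.531 0.168 0.09 ]
roller 0.67 203 263 [0.537 0.164 0.05 ]
seat 0.95 207 256 [0.551 0.159 0.046]
stack 0.81 451 219 [ 0.654 -0.316  0.021]
stack 0.69 392 223 [ 0.636 -0.196  0.033]
stack_short 0.57 361 214 [ 0.651 -0.134  0.031]
stack_long 0.57 378 218 [ 0.645 -0.169  0.032]
tray 0.82 372 224 [ 0.632 -0.157  0.031]
meter 0.92 297 146 [0.785 0.001 0.036]
battery 0.57 287 207 [0.66  0.015 0.014]
```

View pics/scene1.png

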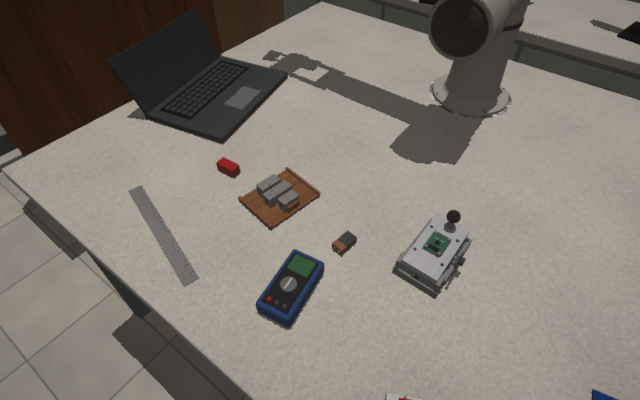

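View pics/top1.png

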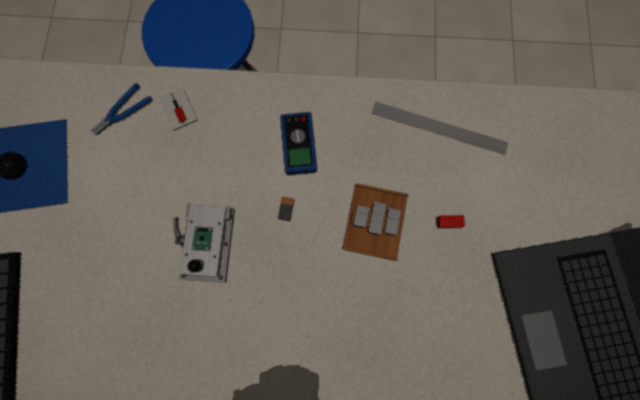

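Run:
```python
from h import *
ims=[]
for n,c in(("top",(335,175,415,265)),("top",(165,195,245,285)),("scene",(385,200,480,300))):
    p=cap(n); im=p["pixels"][c[1]:c[3],c[0]:c[2],::-1]; ims.append(cv2.resize(im,(390,390 if n=="top" else 410),interpolation=cv2.INTER_CUBIC)[:390])
    W=cloud(p)
    if c[0]==335 or n=="scene":
        # stacks
        m=(W[...,2]>.028)&(W[...,2]<.037)&(abs(W[...,0]-.645)<.06)&(abs(W[...,1]+.16)<.07)
        nn,l,s,_=cv2.connectedComponentsWithStats(cv2.erode(m.astype(np.uint8),np.ones((1,1))),connectivity=4)
        print(n)
        for i in range(1,nn):
            if s[i,4]<25: continue
            q=W[l==i]; r=cv2.minAreaRect((q[:,:2]*1000).astype(np.float32)); print("blk",s[i,4],q.mean(0).round(4),np.round(r[0],1),np.round(r[1],1),round(r[2],1))
        for lo,hi,nm in((.003,.018,"trayall"),):
            m=(W[...,2]>.004)&(abs(W[...,0]-.645)<.1)&(abs(W[...,1]+.16)<.1)
            q=W[m]; r=cv2.minAreaRect((q[:,:2]*1000).astype(np.float32)); print("tray",np.round(r[0],1),np.round(r[1],1),round(r[2],1))
    S=(abs(W[...,0]-.59)<.12)&(abs(W[...,1]-.165)<.1)
    for lo,hi in((.012,.022),(.038,.052),(.08,.1)):
        q=W[S&(W[...,2]>lo)&(W[...,2]<hi)]
        if len(q)<5: continue
        r=cv2.minAreaRect((q[:,:2]*1000).astype(np.float32)); print(n,"plate",lo,len(q),q.mean(0).round(4),np.round(r[0],1),np.round(r[1],1),round(r[2],1))
    for k in("base","hinge","knob","plate","roller"):
        for d in arm.cut_out(k,p)[:1]:
            q=W[d["mask"]&(W[...,2]>.003)]; r=cv2.minAreaRect((q[:,:2]*1000).astype(np.float32)); print(n,"mask",k,round(d["conf"],2),len(q),q.mean(0).round(4),np.round(r[0],1),np.round(r[1],1),round(r[2],1))
cv2.imwrite("pics/crops.png",np.hstack(ims[:2]));cv2.imwrite("pics/crop3.png",ims[2])
```

```text
top
blk 368 [ 0.6455 -0.1655  0.0312] [ 645.8 -165.5] [24.  62.1] 80.6
blk 239 [ 0.6472 -0.1341  0.0313] [ 647.4 -134.1] [23.9 40.1] 81.0
blk 304 [ 0.6403 -0.1964  0.0313] [ 640.7 -196.5] [24.1 50.3] 80.6
tray [ 642.6 -165.4] [111.8 140.9] 81.0
top plate 0.012 735 [0.5516 0.1479 0.0172] [579.3 172.6] [ 94.8 149.9] 88.9
top plate 0.038 2149 [0.5852 0.1689 0.0466] [584.6 177.3] [ 92.3 141.6] 85.3
top plate 0.08 175 [0.5432 0.1776 0.087 ] [568.5 189.9] [107.5  22.7] 26.4
top mask base 0.79 3769 [0.5764 0.1647 0.0459] [578.1  84.7] [279.4 149.9] 89.1
top mask hinge 0.65 3762 [0.5764 0.1646 0.0458] [578.1  84.7] [279.4 149.9] 89.1
top mask knob 0.96 2622 [0.5793 0.1684 0.053 ] [576.9  83.2] [281.7 135.4] 87.0
top mask plate 0.87 2670 [0.5799 0.1682 0.0524] [578.8  83.2] [281.7 139.3] 87.0
top mask roller 0.59 2635 [0.5798 0.168  0.0529] [579.3  81.3] [278.1 140.3] 87.0
top plate 0.012 743 [0.5513 0.1479 0.0171] [579.4 172.6] [ 95. 150.] 89.0
top plate 0.038 2150 [0.5853 0.1689 0.0466] [584.6 177.4] [ 92.9 141.9] 85.0
top plate 0.08 176 [0.5426 0.1773 0.0869] [565.9 194.3] [107.8  22.4] 33
[... 595 characters left out ...]
] [26.2 40.3] 77.6
tray [ 642.4 -150.6] [136.3 154.1] 80.3
scene plate 0.012 752 [0.6146 0.1825 0.0182] [583.  174.5] [ 93.9 152.5] 89.1
scene plate 0.038 2105 [0.5983 0.1752 0.0474] [587.4 179.9] [ 94.6 144.4] 84.8
scene plate 0.08 163 [0.5513 0.1815 0.0875] [570.8 197.4] [107.3  23.4] 34.5
scene mask base 0.92 3843 [0.6026 0.1775 0.045 ] [764.  186.1] [584.9 103.2] 3.6
scene mask hinge 0.7 3884 [0.6025 0.1777 0.0449] [779.8 186.7] [553.1 104.8] 3.5
scene mask knob 0.84 2767 [0.5931 0.1749 0.0535] [763.8 189.1] [584.7  98.1] 3.5
scene mask plate 0.84 2752 [0.5937 0.1754 0.0534] [786.  190.8] [540.3  97.4] 3.5
scene mask roller 0.55 2766 [0.5935 0.1752 0.0534] [766.9 190.4] [578.4  95.9] 3.5
```

View pics/crops.png

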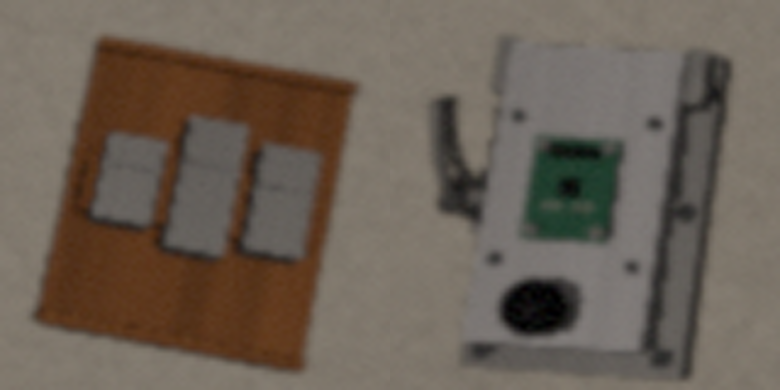

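View pics/crop3.png

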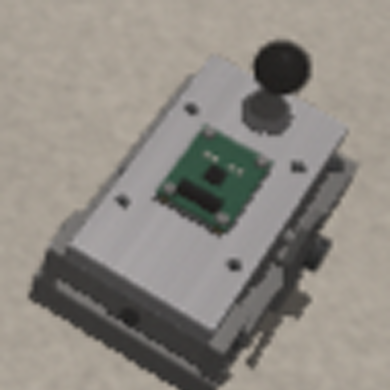

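Run:
```python
from h import *
from scipy.optimize import least_squares
for n in("top","scene"):
    p=cap(n); W=cloud(p)
    S=(abs(W[...,0]-.59)<.12)&(abs(W[...,1]-.168)<.1)
    m=(S&(abs(W[...,2]-.0465)<.003)).astype(np.uint8)
    m=cv2.morphologyEx(m,cv2.MORPH_CLOSE,np.ones((3,3))); m=cv2.morphologyEx(m,cv2.MORPH_OPEN,np.ones((7,7)))
    q=W[(m>0)&(abs(W[...,2]-.0465)<.003)]
    r=cv2.minAreaRect((q[:,:2]*1000).astype(np.float32)); print(n,"face",len(q),np.round(r[0],1),np.round(r[1],1),round(r[2],1),q[:,2].mean())
    k=W[S&(W[...,2]>.068)&(W[...,0]<.575)&(W[...,1]<.19)]
    f=least_squares(lambda c:np.linalg.norm(k-c,axis=1)-.0125,[.54,.17,.076],loss="soft_l1",f_scale=.001); print("knob",len(k),f.x.round(4),round(f.cost*1e6,1))
    b=W[S&(W[...,2]>.012)&(W[...,2]<.022)]
    r=cv2.minAreaRect((b[:,:2]*1000).astype(np.float32)); print("base",np.round(r[0],1),np.round(r[1],1),round(r[2],1), b.min(0).round(3),b.max(0).round(3))
    qd=W[S&(W[...,2]>.05)&(W[...,1]>.19)]; print("quad",len(qd),qd.min(0).round(3),qd.max(0).round(3))
```

```text
top face 1536 [582.5 170.7] [ 70.8 132.3] 89.0 0.04657944955287532
knob 153 [0.5305 0.1717 0.0792] 41.2
base [579.4 172.4] [ 94.6 150. ] 89.1 [0.504 0.124 0.012] [0.655 0.22  0.022]
quad 155 [0.517 0.19  0.05 ] [0.618 0.219 0.089]
scene face 1209 [593.3 172.1] [ 70.1 120.5] 89.1 0.04733640165681349
knob 151 [0.5332 0.1729 0.0806] 44.6
base [583.9 174.4] [ 94.1 150.8] 89.3 [0.509 0.127 0.012] [0.66  0.222 0.022]
quad 178 [0.519 0.19  0.05 ] [0.623 0.22  0.09 ]
```

```bash
cat >> h.py <<'E'
from scipy.spatial.transform import Slerp
YAW=np.radians(-1.0); RB=Ro.from_euler("z",YAW); BASE=np.array([.5815,.1715,0])
def b2w(x,y,z): return BASE+RB.apply([x,y,z])
HINGE=b2w(.055,0,.028); KNOB0=b2w(-.051,0,.076)
def tool(el,yaw=YAW,sx=-1):
    """tool y points el deg below horizontal in heading yaw; tool x = sx * left"""
    e=np.radians(el); R=Ro.from_euler("z",yaw); y=R.apply([np.cos(e),0,-np.sin(e)]); x=R.apply([0,sx,0])
    return Ro.from_matrix(np.stack([x,y,np.cross(x,y)],1))
def cur():
    s=arm.sense(); return np.array(s["eef_pos"]),Ro.from_euler("xyz",s["ee_rot"],degrees=True)
def seg(a,b,n):
    f=np.arange(1,n+1)/n; S=Slerp([0,1],Ro.concatenate([a[1],b[1]]))
    return [(a[0]+(b[0]-a[0])*t,S(t)) for t in f]
def rows(start,poses):
    assert len(poses)%5==0
    for i in range(0,len(poses),5):
        o=[];t=[]
        for p,R in poses[i:i+5]:
            o.append(np.round(start[1].inv().apply(p-start[0]),4).tolist()); t.append(np.round((start[1].inv()*R).as_rotvec(),3).tolist())
        print("offset",o,"\nturn",t); start=poses[i+4]
def path(way,ns):
    c=cur(); ps=[]; a=c
    for b,n in zip(way,ns): ps+=seg(a,b,n); a=b
    rows(c,ps)
E
python3 - <<'E'
from h import *
p=cap("top"); W=cloud(p)
S=(abs(W[...,0]-.59)<.12)&(W[...,1]>.19)&(W[...,1]<.24)&(W[...,2]>.05)
v,u=np.nonzero(S); q=W[S]; i=q[:,0]<.57; print(np.c_[u[i],v[i],q[i].round(3)][:25])
st(); c=cur()
d=tool(45).apply([0,1,0]); print(KNOB0,d)
A=(np.array([.44,-.2,.22]),c[1]); B=(KNOB0+d*(.016-.08),tool(45))
B0=(B[0]+[-.02,0,.08],tool(70))
path([A,B0,B],[12,12,6])
E
```

```text
[[1.83e+02 2.51e+02 5.58e-01 2.04e-01 5.00e-02]
 [1.86e+02 2.51e+02 5.58e-01 1.98e-01 5.10e-02]
 [1.89e+02 2.52e+02 5.57e-01 1.92e-01 5.00e-02]
 [1.83e+02 2.53e+02 5.54e-01 2.03e-01 5.10e-02]
 [1.86e+02 2.55e+02 5.51e-01 1.97e-01 5.00e-02]
 [1.89e+02 2.55e+02 5.51e-01 1.91e-01 5.00e-02]
 [1.84e+02 2.56e+02 5.48e-01 2.01e-01 5.00e-02]
 [1.86e+02 2.56e+02 5.49e-01 1.97e-01 5.00e-02]
 [1.87e+02 2.56e+02 5.49e-01 1.95e-01 5.10e-02]
 [1.83e+02 2.57e+02 5.47e-01 2.02e-01 5.00e-02]
 [1.84e+02 2.58e+02 5.45e-01 2.00e-01 5.10e-02]
 [1.87e+02 2.58e+02 5.45e-01 1.94e-01 5.20e-02]
 [1.85e+02 2.60e+02 5.41e-01 1.98e-01 5.10e-02]
 [1.85e+02 2.61e+02 5.39e-01 1.97e-01 5.10e-02]
 [1.87e+02 2.61e+02 5.39e-01 1.94e-01 5.00e-02]
 [1.81e+02 2.63e+02 5.35e-01 2.05e-01 5.00e-02]
 [1.82e+02 2.63e+02 5.35e-01 2.03e-01 5.00e-02]
 [1.83e+02 2.63e+02 5.35e-01 2.00e-01 5.20e-02]
 [1.84e+02 2.63e+02 5.35e-01 1.98e-01 5.20e-02]
 [1.86e+02 2.63e+02 5.36e-01 1.95e-01 5.20e-02]
 [1.87e+02 2.63e+02 5.36e-01 1.93e-01 5.00e-02]
 [1.82e+02 2.64e+02 5.33e-01 2.02e-01 5.20e-02]
 [1.85e+02 2.64e+02 5.34e-01 1.97e-01 5.00e-
[... 1223 characters left out ...]
, 0.0078, 0.0299], [-0.1512, 0.0098, 0.0374]] 
turn [[0.029, 0.022, -0.004], [0.058, 0.043, -0.008], [0.087, 0.065, -0.011], [0.116, 0.087, -0.015], [0.145, 0.108, -0.019]]
offset [[-0.0309, 0.0022, 0.0039], [-0.0618, 0.0044, 0.0077], [-0.0927, 0.0066, 0.0116], [-0.1236, 0.0088, 0.0155], [-0.1235, 0.0225, 0.0156]] 
turn [[0.029, 0.022, -0.004], [0.058, 0.043, -0.008], [0.087, 0.065, -0.011], [0.116, 0.087, -0.015], [0.188, 0.086, -0.018]]
offset [[-0.0001, 0.0135, -0.0024], [-0.0001, 0.0271, -0.0048], [-0.0002, 0.0406, -0.0073], [-0.0002, 0.0541, -0.0097], [-0.0003, 0.0676, -0.0121]] 
turn [[0.073, 0.0, 0.0], [0.145, -0.0, -0.0], [0.218, -0.0, -0.0], [0.291, -0.0, -0.0], [0.364, -0.0, -0.0]]
```

Request:
{"method": "play_rows", "body": {"offset": [[-0.023, 0, 0.0315], [-0.046, -0.001, 0.063], [-0.069, -0.001, 0.095], [-0.091, -0.002, 0.126], [-0.114, -0.002, 0.158]], "turn": [[0, 0, 0], [0, 0, 0], [0, 0, 0], [0, 0, 0], [0, 0, 0]], "gripper": [0.6, 0.6, 0.6, 0.6, 0.6], "force": 40}}

```text
clock: 2.67
eef_pos: [0.2658, -0.4077, 0.2168]
ee_rot: [-90.0, -0.0, -76.0]
force: [0.0, -0.6, -0.2]
gripper_width: 0.0603
```

Request:
{"method": "play_rows", "body": {"offset": [[-0.023, 0, 0.0315], [-0.046, -0.001, 0.063], [-0.069, -0.001, 0.095], [-0.091, -0.002, 0.126], [-0.114, -0.002, 0.158]], "turn": [[0, 0, 0], [0, 0, 0], [0, 0, 0], [0, 0, 0], [0, 0, 0]], "gripper": [0.6, 0.6, 0.6, 0.6, 0.6]}}

```text
clock: 3.08
eef_pos: [0.3916, -0.2586, 0.2191]
ee_rot: [-90.0, -0.1, -76.0]
force: [0.9, -0.7, -0.0]
gripper_width: 0.055
```

Request:
{"method": "play_rows", "body": {"offset": [[-0.023, 0, 0.0315], [-0.046, -0.001, 0.063], [-0.0755, 0.001, 0.0725], [-0.105, 0.002, 0.082], [-0.135, 0.004, 0.092]], "turn": [[0, 0, 0], [0, 0, 0], [0.029, 0.022, -0.004], [0.058, 0.043, -0.008], [0.087, 0.065, -0.011]], "gripper": [0.6, 0.6, 0.6, 0.6, 0.6]}}

```text
clock: 3.5
eef_pos: [0.4476, -0.1053, 0.2147]
ee_rot: [-84.9, -0.5, -79.8]
force: [0.5, 0.0, -0.5]
gripper_width: 0.055
```

Request:
{"method": "play_rows", "body": {"offset": [[-0.03, 0.002, 0.0075], [-0.0605, 0.004, 0.015], [-0.091, 0.006, 0.0225], [-0.121, 0.008, 0.03], [-0.151, 0.01, 0.0375]], "turn": [[0.029, 0.022, -0.004], [0.058, 0.043, -0.008], [0.087, 0.065, -0.011], [0.116, 0.087, -0.015], [0.145, 0.108, -0.019]], "gripper": [0.6, 0.6, 0.6, 0.6, 0.6]}}

```text
clock: 3.92
eef_pos: [0.4578, 0.0499, 0.207]
ee_rot: [-76.5, -0.5, -86.1]
force: [0.6, 0.3, -0.9]
gripper_width: 0.0549
```

Request:
{"method": "play_rows", "body": {"offset": [[-0.031, 0.002, 0.004], [-0.062, 0.0045, 0.008], [-0.093, 0.0065, 0.0115], [-0.1235, 0.009, 0.0155], [-0.1235, 0.009, 0.0155]], "turn": [[0.029, 0.022, -0.004], [0.058, 0.043, -0.008], [0.087, 0.065, -0.011], [0.116, 0.087, -0.015], [0.116, 0.087, -0.015]], "gripper": [0.6, 0.6, 0.6, 0.6, 0.6]}}

```text
clock: 4.33
eef_pos: [0.4648, 0.1776, 0.1997]
ee_rot: [-70.0, 0.2, -90.7]
force: [0.4, 0.2, 0.1]
gripper_width: 0.0553
```

Run:
```python
from h import *
st(); d=tool(45).apply([0,1,0])
B=(KNOB0+d*(.016-.06),tool(45)); C=(KNOB0+d*.016,tool(45))
print("target B",B[0],B[1].as_euler("xyz",degrees=True))
path([B,C],[10,5])
```

```text
{'clock': 4.3333, 'qpos': [9.0854, -17.6519, 120.6547, -3.7967, 57.2571, 101.3082], 'eef_pos': [0.4648, 0.1776, 0.1997], 'ee_rot': [-69.9576, 0.1568, -90.6967], 'force': [0.379, 0.1905, 0.0609], 'gripper_width': 0.0553}
target B [0.49939981 0.17293306 0.1071127 ] [-45.   0. -91.]
offset [[0.0004, 0.0099, 0.0001], [0.0009, 0.0198, 0.0002], [0.0013, 0.0296, 0.0003], [0.0018, 0.0395, 0.0003], [0.0022, 0.0494, 0.0004]] 
turn [[0.044, 0.0, -0.001], [0.087, 0.001, -0.001], [0.131, 0.001, -0.002], [0.174, 0.001, -0.002], [0.218, 0.002, -0.003]]
offset [[0.0004, 0.0097, -0.0021], [0.0008, 0.0193, -0.0041], [0.0013, 0.029, -0.0062], [0.0017, 0.0387, -0.0082], [0.0021, 0.0483, -0.0103]] 
turn [[0.044, 0.0, -0.001], [0.087, 0.001, -0.001], [0.131, 0.001, -0.002], [0.174, 0.001, -0.002], [0.218, 0.002, -0.003]]
offset [[-0.0, 0.012, 0.0], [-0.0, 0.024, -0.0], [-0.0, 0.036, -0.0], [-0.0, 0.048, 0.0], [-0.0, 0.06, 0.0]] 
turn [[-0.0, -0.0, 0.0], [-0.0, -0.0, 0.0], [-0.0, -0.0, 0.0], [-0.0, -0.0, 0.0], [-0.0, -0.0, 0.0]]
```

Request:
{"method": "play_rows", "body": {"offset": [[0.0005, 0.01, 0], [0.001, 0.02, 0], [0.0015, 0.0295, 0], [0.002, 0.0395, 0], [0.002, 0.0495, 0.0005]], "turn": [[0.044, 0, -0.001], [0.087, 0.001, -0.001], [0.131, 0.001, -0.002], [0.174, 0.001, -0.002], [0.218, 0.002, -0.003]], "gripper": [0.6, 0.6, 0.6, 0.6, 0.6]}}

```text
clock: 4.75
eef_pos: [0.4841, 0.1699, 0.154]
ee_rot: [-57.3, -0.1, -91.2]
force: [0.6, -0.5, 0.2]
gripper_width: 0.0552
```

Request:
{"method": "play_rows", "body": {"offset": [[0.0005, 0.0095, -0.002], [0.001, 0.0195, -0.004], [0.0015, 0.029, -0.006], [0.002, 0.0385, -0.008], [0.002, 0.0485, -0.0105]], "turn": [[0.044, 0, -0.001], [0.087, 0.001, -0.001], [0.131, 0.001, -0.002], [0.174, 0.001, -0.002], [0.218, 0.002, -0.003]], "gripper": [0.6, 0.6, 0.6, 0.6, 0.6]}}

```text
clock: 5.17
eef_pos: [0.5005, 0.1667, 0.109]
ee_rot: [-45.4, -0.2, -91.5]
force: [0.9, -1.3, 0.1]
gripper_width: 0.0554
```

Run:
```python
from h import *
st(); d=tool(45).apply([0,1,0])
p=cap("scene","pre.png",(340,130,540,310),3)
path([(KNOB0+d*.016,tool(45))],[5])
```

```text
{'clock': 5.1667, 'qpos': [10.6465, -15.0031, 139.3713, -37.0149, 14.5053, 134.704], 'eef_pos': [0.5005, 0.1667, 0.109], 'ee_rot': [-45.3653, -0.2177, -91.5261], 'force': [0.9334, -1.3209, 0.136], 'gripper_width': 0.0554}
offset [[-0.0015, 0.0119, 0.0004], [-0.0031, 0.0238, 0.0008], [-0.0046, 0.0357, 0.0012], [-0.0061, 0.0476, 0.0016], [-0.0077, 0.0595, 0.002]] 
turn [[0.002, -0.001, 0.002], [0.004, -0.001, 0.004], [0.006, -0.002, 0.007], [0.008, -0.003, 0.009], [0.01, -0.004, 0.011]]
```

View pics/pre.png

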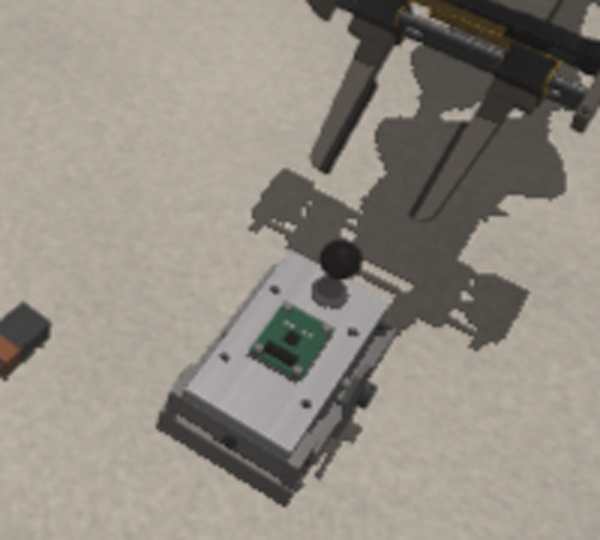

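Run:
```python
from h import *
d=tool(55).apply([0,1,0])
path([(KNOB0-d*.024,tool(55)),(KNOB0+d*.016,tool(55))],[5,5])
```

```text
offset [[-0.0014, 0.004, 0.0012], [-0.0029, 0.0079, 0.0023], [-0.0043, 0.0119, 0.0035], [-0.0058, 0.0159, 0.0046], [-0.0072, 0.0198, 0.0058]] 
turn [[-0.033, -0.001, 0.002], [-0.066, -0.002, 0.004], [-0.099, -0.003, 0.006], [-0.132, -0.004, 0.009], [-0.165, -0.005, 0.011]]
offset [[0.0, 0.008, 0.0], [-0.0, 0.016, -0.0], [0.0, 0.024, -0.0], [-0.0, 0.032, -0.0], [0.0, 0.04, -0.0]] 
turn [[-0.0, -0.0, -0.0], [-0.0, -0.0, -0.0], [-0.0, -0.0, -0.0], [-0.0, -0.0, -0.0], [-0.0, -0.0, -0.0]]
```

Request:
{"method": "play_rows", "body": {"offset": [[0, 0.004, 0.001], [0, 0.008, 0.0025], [0, 0.012, 0.0035], [0, 0.016, 0.0045], [0, 0.02, 0.006]], "turn": [[-0.033, 0, 0], [-0.066, 0, 0], [-0.1, 0, 0], [-0.13, 0, 0], [-0.165, 0, 0]], "gripper": [0.6, 0.6, 0.6, 0.6, 0.6]}}

```text
clock: 5.63
eef_pos: [0.5192, 0.1666, 0.0999]
ee_rot: [-55.0, -0.2, -91.5]
force: [-0.2, -0.3, 0.3]
gripper_width: 0.0552
```

Run:
```python
from h import *
st(); d=tool(55).apply([0,1,0])
path([(KNOB0+d*.016,tool(55))],[5])
```

```text
{'clock': 5.6333, 'qpos': [8.6524, -8.677, 130.666, -14.6201, 24.1724, 111.6049], 'eef_pos': [0.5192, 0.1666, 0.0999], 'ee_rot': [-55.0217, -0.185, -91.47], 'force': [-0.2145, -0.3476, 0.284], 'gripper_width': 0.0552}
offset [[-0.0013, 0.0084, -0.0009], [-0.0025, 0.0168, -0.0018], [-0.0038, 0.0252, -0.0028], [-0.005, 0.0336, -0.0037], [-0.0063, 0.042, -0.0046]] 
turn [[0.0, -0.001, 0.001], [0.0, -0.002, 0.003], [0.0, -0.003, 0.004], [0.0, -0.004, 0.006], [0.0, -0.005, 0.007]]
```

Request:
{"method": "play_rows", "body": {"offset": [[-0.003, 0.005, -0.0005], [-0.006, 0.014, -0.0015], [-0.0065, 0.0235, -0.0025], [-0.0065, 0.033, -0.0035], [-0.0065, 0.042, -0.0045]], "turn": [[0, -0.001, 0.001], [0, -0.002, 0.003], [0, -0.003, 0.004], [0, -0.004, 0.006], [0, -0.005, 0.007]], "gripper": [0.6, 0.6, 0.6, 0.6, 0.6]}}

```text
clock: 6.05
eef_pos: [0.5397, 0.1726, 0.062]
ee_rot: [-54.9, -0.0, -91.0]
force: [0.0, 0.8, 0.0]
gripper_width: 0.0549
```

Run:
```python
from h import *
st(); d=tool(55).apply([0,1,0])
path([(KNOB0+d*.016,tool(55))],[5])
p=cap("scene","at.png",(380,150,520,290),4)
```

```text
{'clock': 6.05, 'qpos': [8.7822, -0.226, 128.3777, -18.5733, 18.0192, 115.7317], 'eef_pos': [0.5397, 0.1726, 0.062], 'ee_rot': [-54.8884, -0.0484, -91.0126], 'force': [0.0375, 0.7614, 0.042], 'gripper_width': 0.0549}
offset [[0.0001, -0.0001, 0.0001], [0.0001, -0.0003, 0.0002], [0.0002, -0.0004, 0.0003], [0.0003, -0.0005, 0.0004], [0.0004, -0.0007, 0.0005]] 
turn [[-0.0, 0.0, 0.0], [-0.001, 0.0, 0.0], [-0.001, 0.0, 0.0], [-0.002, 0.0, 0.001], [-0.002, 0.0, 0.001]]
```

View pics/at.png

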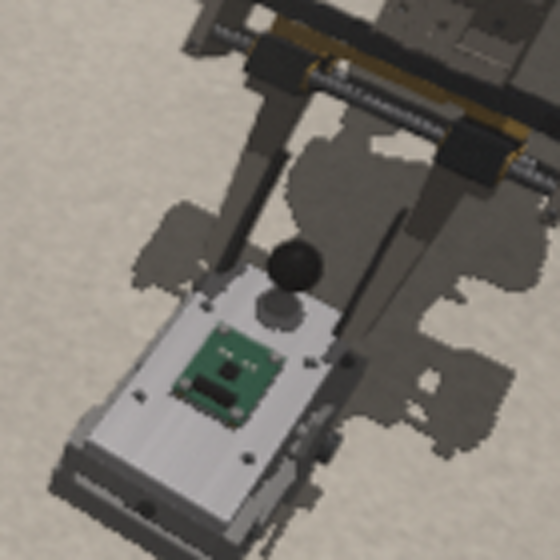

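Request:
{"method": "play_rows", "body": {"offset": [[0, 0, 0], [0, 0, 0], [0, 0, 0], [0, 0, 0], [0, 0, 0]], "turn": [[0, 0, 0], [0, 0, 0], [0, 0, 0], [0, 0, 0], [0, 0, 0]], "gripper": [0.2, 0.2, 0.2, 0.2, 0.2], "force": 45}}

```text
clock: 6.52
eef_pos: [0.5396, 0.172, 0.063]
ee_rot: [-54.9, -0.1, -91.1]
force: [2.7, -23.5, 0.8]
gripper_width: 0.0245
```

```bash
cat >> h.py <<'E'
def swing(deg,n,c=None):
    "rotate the hand about the hinge axis by deg (up +) in n rows from the present pose"
    c=c or cur(); ax=RB.apply([0,1,0]); ps=[]
    for i in range(1,n+1):
        Q=Ro.from_rotvec(ax*np.radians(deg)*i/n); ps.append((HINGE+Q.apply(c[0]-HINGE),Q*c[1]))
    rows(c,ps); return ps[-1]
E
python3 - <<'E'
from h import *
st(); swing(54,15)
E
```

```text
{'clock': 6.5167, 'qpos': [8.7705, -0.373, 128.3826, -18.655, 18.1852, 115.7815], 'eef_pos': [0.5396, 0.172, 0.063], 'ee_rot': [-54.8868, -0.1178, -91.0565], 'force': [2.6801, -23.5367, 0.843], 'gripper_width': 0.0245}
offset [[0.0, -0.0035, 0.0054], [0.0, -0.0067, 0.011], [0.0, -0.0096, 0.0169], [0.0, -0.0121, 0.0228], [0.0, -0.0141, 0.029]] 
turn [[-0.063, -0.0, 0.0], [-0.126, -0.0, 0.0], [-0.188, -0.0, 0.0], [-0.251, -0.001, 0.0], [-0.314, -0.001, 0.0]]
offset [[0.0, -0.0035, 0.0054], [0.0, -0.0067, 0.011], [0.0, -0.0096, 0.0169], [0.0, -0.0121, 0.0228], [0.0, -0.0141, 0.029]] 
turn [[-0.063, -0.0, 0.0], [-0.126, -0.0, 0.0], [-0.188, -0.0, 0.0], [-0.251, -0.001, 0.0], [-0.314, -0.001, 0.0]]
offset [[0.0, -0.0035, 0.0054], [0.0, -0.0067, 0.011], [0.0, -0.0096, 0.0169], [0.0, -0.0121, 0.0228], [0.0, -0.0141, 0.029]] 
turn [[-0.063, -0.0, 0.0], [-0.126, -0.0, 0.0], [-0.188, -0.0, 0.0], [-0.251, -0.001, 0.0], [-0.314, -0.001, 0.0]]
```

Request:
{"method": "play_rows", "body": {"offset": [[0.0005, -0.0018, 0.0027], [0.001, -0.0035, 0.0054], [0.001, -0.0052, 0.0082], [0.001, -0.0067, 0.011], [0.001, -0.0082, 0.014]], "turn": [[-0.031, 0, 0], [-0.063, 0, 0], [-0.094, 0, 0], [-0.126, 0, 0], [-0.157, 0, 0]], "gripper": [0.2, 0.2, 0.2, 0.2, 0.2]}}

```text
clock: 6.93
eef_pos: [0.5446, 0.1715, 0.0756]
ee_rot: [-64.2, -0.0, -91.0]
force: [5.8, -0.3, -12.4]
gripper_width: 0.0229
```

Run:
```python
from h import *
s=st(); c=cur(); print("force tool",c[1].inv().apply(s["force"]).round(1), "radius grasp", np.linalg.norm((c[0]-c[1].apply([0,.016,0])-HINGE)[[0,2]]))
swing(20,5)
```

```text
{'clock': 6.9333, 'qpos': [7.5165, 1.5828, 120.7681, -7.0404, 32.2725, 103.6493], 'eef_pos': [0.5446, 0.1715, 0.0756], 'ee_rot': [-64.1725, -0.0435, -91.0333], 'force': [5.7741, -0.2891, -12.4359], 'gripper_width': 0.0229}
force tool [ 0.2 13.7 -0.2] radius grasp 0.11669929771736505
offset [[0.0, -0.0041, 0.0059], [0.0, -0.0078, 0.0121], [0.0, -0.0111, 0.0186], [0.0, -0.0139, 0.0252], [0.0, -0.0162, 0.0321]] 
turn [[-0.07, -0.0, -0.0], [-0.14, -0.0, -0.0], [-0.209, -0.0, -0.0], [-0.279, -0.0, -0.0], [-0.349, -0.0, -0.0]]
```

```bash
cat >> h.py <<'E'
def plate_angle(p):
    "from the green board / plate face normal"
    W=cloud(p); L=RB.inv().apply((W.reshape(-1,3)-HINGE)).reshape(W.shape)
    px=p["pixels"].astype(int); g=(px[...,1]>px[...,0]+12)&(px[...,1]>px[...,2]+3)
    r=np.hypot(L[...,0],L[...,2]); m=g&(abs(L[...,1])<.03)&(r<.12)&(L[...,2]>-.01)
    q=L[m]; c=np.median(q,0)
    # dark knob
    k=(px.sum(-1)<130)&(r>.09)&(r<.14)&(abs(L[...,1])<.016)&(L[...,2]>.03)
    kk=L[k]; 
    print("board",m.sum(),c.round(4),"knob px",k.sum(),np.median(kk,0).round(4) if len(kk) else None)
    return c
E
python3 - <<'E'
from h import *
for n in("top","scene"):
    p=cap(n,"sw_%s.png"%n,(380,150,520,290) if n=="scene" else None,4 if n=="scene" else 1); c=plate_angle(p)
    for d in arm.landmark_of("knob",p)[:1]+arm.landmark_of("roller",p)[:1]: print(d["conf"],np.array(d["position"])*[640,400])
    for a in(0,5,9): 
        k=HINGE+Ro.from_rotvec(RB.apply([0,1,0])*np.radians(a)).apply(KNOB0-HINGE); print(a,proj(p,k).round(1))
E
```

```text
board 289 [-0.0512 -0.0013  0.0325] knob px 176 [-0.0969  0.0024  0.0745]
0.9 [191.424 261.28 ]
0.75 [201.728 263.6  ]
0 [193.6 265.7]
5 [192.5 262.8]
9 [191.7 260.2]
board 336 [-0.046   0.0017  0.0348] knob px 257 [-0.0893 -0.      0.0739]
0.8 [455.296 210.08 ]
0.64 [445.696 228.8  ]
0 [453.  216.4]
5 [453.2 214.7]
9 [453.1 213.7]
```

View pics/sw_scene.png

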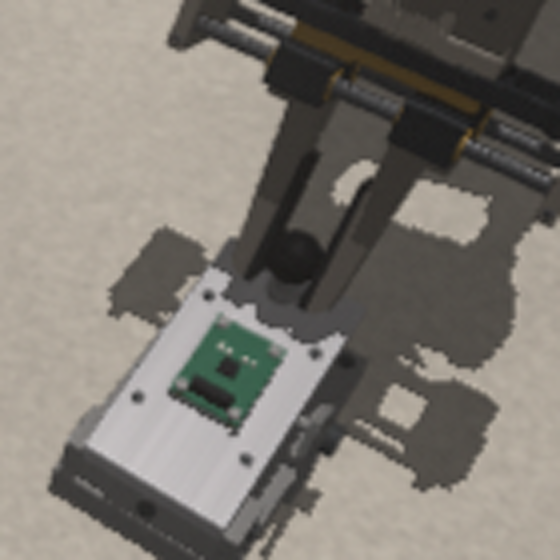

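Request:
{"method": "play_rows", "body": {"offset": [[0, 0, 0], [0, 0, 0], [0, 0.002, 0], [0, 0.0045, 0], [0, 0.0045, 0]], "turn": [[0, 0, 0], [0, 0, 0], [0, 0, 0], [0, 0, 0], [0, 0, 0]], "gripper": [0.45, 0.45, 0.45, 0.45, 0.45], "force": 60}}

```text
clock: 7.65
eef_pos: [0.5486, 0.1715, 0.0732]
ee_rot: [-63.9, -0.0, -91.0]
force: [0.3, -0.1, 0.2]
gripper_width: 0.0409
```

Request:
{"method": "play_rows", "body": {"offset": [[0, 0, 0], [0, 0, 0], [0, 0, 0], [0, 0, 0], [0, 0, 0]], "turn": [[0, 0, 0], [0, 0, 0], [0, 0, 0], [0, 0, 0], [0, 0, 0]], "gripper": [0.2, 0.2, 0.2, 0.2, 0.2]}}

```text
clock: 8.07
eef_pos: [0.5484, 0.1715, 0.0734]
ee_rot: [-63.9, -0.0, -91.0]
force: [0.6, 0.4, -1.2]
gripper_width: 0.0222
```

Run:
```python
from h import *
s=st(); c=cur(); print("force tool",c[1].inv().apply(s["force"]).round(1))
p=cap("scene"); W=cloud(p); print(proj(p,KNOB0))
swing(20,5)
```

```text
{'clock': 8.0667, 'qpos': [7.4801, 2.2259, 120.519, -7.2419, 31.5747, 103.8155], 'eef_pos': [0.5484, 0.1715, 0.0734], 'ee_rot': [-63.859, -0.0482, -91.0378], 'force': [0.6063, 0.376, -1.2348], 'gripper_width': 0.0222}
force tool [-0.4  1.4 -0. ]
[453.02517905 216.36341553]
offset [[0.0, -0.0039, 0.0057], [0.0, -0.0074, 0.0116], [0.0, -0.0105, 0.0178], [0.0, -0.0132, 0.0242], [0.0, -0.0154, 0.0308]] 
turn [[-0.07, -0.0, -0.0], [-0.14, -0.0, -0.0], [-0.209, -0.0, -0.0], [-0.279, -0.0, -0.0], [-0.349, -0.0, -0.0]]
```

```bash
cat >> h.py <<'E'
def knob_at(a): return HINGE+Ro.from_rotvec(RB.apply([0,1,0])*np.radians(a)).apply(KNOB0-HINGE)
def face_angle(p,plot=False):
    W=cloud(p).reshape(-1,3); L=RB.inv().apply(W-HINGE); px=p["pixels"].reshape(-1,3).astype(int)
    sat=px.max(1)-px.min(1); best=[]
    m0=(abs(L[:,1])<.033)&(W[:,2]>.03)&(np.hypot(L[:,0],L[:,2])<.125)&(sat<25)&(px.sum(1)>250)
    q=L[m0]
    for a in np.arange(-2,65,.25):
        r=np.radians(a); al=-q[:,0]*np.cos(r)+q[:,2]*np.sin(r); n=q[:,0]*np.sin(r)+q[:,2]*np.cos(r)
        best.append(((abs(n-.018)<.002)&(al>-.014)&(al<.12)).sum())
    return np.arange(-2,65,.25)[np.argmax(best)],max(best)
E
python3 - <<'E'
from h import *
c=cur()
for n in("top","scene"):
    p=cap(n); a=face_angle(p); print(n,a)
    k=knob_at(a[0]); print("knob",k.round(4),"in tool",c[1].inv().apply(k-c[0]).round(4))
    W=cloud(p).reshape(-1,3); px=p["pixels"].reshape(-1,3).astype(int)
    m=(px.sum(1)<110)&(np.linalg.norm(W-k,axis=1)<.02); T=c[1].inv().apply(W[m]-c[0]); print(m.sum(), np.median(T,0).round(4),T.min(0).round(3),T.max(0).round(3))
E
```

```text
top (np.float64(9.5), np.int64(984))
knob [0.5399 0.1722 0.0928] in tool [-0.0006 -0.0212  0.0009]
130 [-0.0015 -0.0289  0.0075] [-0.016 -0.036 -0.002] [ 0.017 -0.005  0.014]
scene (np.float64(11.5), np.int64(1230))
knob [0.5422 0.1722 0.0962] in tool [-0.0006 -0.0232  0.0045]
181 [-0.0004 -0.0252  0.0119] [-0.015 -0.039 -0.003] [ 0.013 -0.007  0.018]
```

Request:
{"method": "play_rows", "body": {"offset": [[0, -0.0035, 0.0052], [0, -0.0067, 0.0105], [0, -0.0095, 0.016], [0, -0.012, 0.0215], [0, -0.0142, 0.0275]], "turn": [[-0.063, 0, 0], [-0.126, 0, 0], [-0.188, 0, 0], [-0.251, 0, 0], [-0.314, 0, 0]], "gripper": [0.2, 0.2, 0.2, 0.2, 0.2]}}

```text
clock: 8.63
eef_pos: [0.5634, 0.1712, 0.0961]
ee_rot: [-82.5, -0.1, -91.0]
force: [-3.6, -0.6, -5.2]
gripper_width: 0.0225
```

Run:
```python
from h import *
s=st(); c=cur(); print("force tool",c[1].inv().apply(s["force"]).round(1))
for n in("top","scene"):
    a=face_angle(cap(n)); k=knob_at(a[0]); print(n,a,"in tool",c[1].inv().apply(k-c[0]).round(4))
swing(18,5)
```

```text
{'clock': 8.6333, 'qpos': [5.6818, 12.512, 102.049, -1.1111, 57.9858, 97.2287], 'eef_pos': [0.5634, 0.1712, 0.0961], 'ee_rot': [-82.4833, -0.0679, -91.0237], 'force': [-3.6216, -0.6183, -5.2266], 'gripper_width': 0.0225}
force tool [ 0.7  4.7 -4.3]
top (np.float64(23.75), np.int64(520)) in tool [-0.0006 -0.019  -0.0022]
scene (np.float64(29.5), np.int64(1041)) in tool [-0.0006 -0.0251  0.0078]
offset [[-0.0, -0.0036, 0.0051], [-0.0, -0.0068, 0.0104], [-0.0, -0.0097, 0.0159], [-0.0, -0.0123, 0.0216], [-0.0, -0.0145, 0.0274]] 
turn [[-0.063, -0.0, -0.0], [-0.126, -0.0, -0.0], [-0.188, -0.0, -0.0], [-0.251, -0.0, -0.0], [-0.314, -0.0, -0.0]]
```

Request:
{"method": "play_rows", "body": {"offset": [[0, -0.003, 0.0042], [0, -0.0058, 0.0086], [0, -0.0083, 0.0132], [0, -0.0105, 0.0179], [0, -0.0124, 0.0227]], "turn": [[-0.052, 0, 0], [-0.105, 0, 0], [-0.157, 0, 0], [-0.209, 0, 0], [-0.262, 0, 0]], "gripper": [0.2, 0.2, 0.2, 0.2, 0.2]}}

```text
clock: 9.15
eef_pos: [0.585, 0.1709, 0.1133]
ee_rot: [-97.4, -0.1, -91.0]
force: [-7.7, -1.0, 2.4]
gripper_width: 0.0223
```

Request:
{"method": "play_rows", "body": {"offset": [[0, -0.003, 0.0042], [0, -0.0058, 0.0086], [0, -0.0083, 0.0132], [0, -0.0105, 0.0179], [0, -0.0115, 0.0205]], "turn": [[-0.052, 0, 0], [-0.105, 0, 0], [-0.157, 0, 0], [-0.209, 0, 0], [-0.24, 0, 0]], "gripper": [0.2, 0.2, 0.2, 0.2, 0.2]}}

```text
clock: 9.57
eef_pos: [0.6083, 0.1706, 0.1233]
ee_rot: [-111.0, -0.0, -91.0]
force: [-6.5, 0.2, 6.6]
gripper_width: 0.0224
```

Run:
```python
from h import *
s=st(); c=cur(); print("force tool",c[1].inv().apply(s["force"]).round(1))
for n in("top","scene"):
    a=face_angle(cap(n)); k=knob_at(a[0]); print(n,a,"in tool",c[1].inv().apply(k-c[0]).round(4))
```

```text
{'clock': 9.5667, 'qpos': [3.8392, 38.8592, 65.4188, 1.712, 96.6325, 94.7649], 'eef_pos': [0.6083, 0.1706, 0.1233], 'ee_rot': [-110.9793, -0.0453, -91.0333], 'force': [-6.5294, 0.1813, 6.6217], 'gripper_width': 0.0224}
force tool [-0.1 -3.8 -8.5]
top (np.float64(50.0), np.int64(4)) in tool [-0.0004 -0.0145 -0.0089]
scene (np.float64(58.5), np.int64(782)) in tool [-0.0005 -0.0237  0.0056]
```

Request:
{"method": "play_rows", "body": {"offset": [[0, 0, 0], [0, 0, 0], [0, 0, 0], [0, -0.01, 0], [0, -0.03, 0]], "turn": [[0, 0, 0], [0, 0, 0], [0, 0, 0], [0, 0, 0], [0, 0, 0]], "gripper": [0.5, 0.5, 0.5, 0.5, 0.5], "force": 30}}

```text
clock: 10.08
eef_pos: [0.6178, 0.1703, 0.1488]
ee_rot: [-110.9, -0.1, -91.0]
force: [0.1, 0.7, 0.3]
gripper_width: 0.0458
```

Run:
```python
from h import *
s=st(); c=cur(); dn=tool(90,np.radians(80.6))
A=(c[0]-c[1].apply([0,.05,0]),c[1]); 
path([A,(np.array([.642,-.1955,.12]),dn),(np.array([.642,-.1955,.07]),dn)],[3,15,7])
```

```text
{'clock': 10.0833, 'qpos': [3.7808, 39.0001, 62.2634, 1.671, 99.6151, 94.7992], 'eef_pos': [0.6178, 0.1703, 0.1488], 'ee_rot': [-110.9445, -0.0752, -91.0289], 'force': [0.093, 0.6968, 0.3239], 'gripper_width': 0.0458}
offset [[0.0, -0.0167, 0.0], [-0.0, -0.0333, -0.0], [-0.0, -0.05, -0.0], [0.0243, -0.0456, 0.0026], [0.0487, -0.0412, 0.0052]] 
turn [[0.0, 0.0, 0.0], [0.0, 0.0, 0.0], [0.0, 0.0, 0.0], [0.02, -0.094, -0.017], [0.04, -0.188, -0.035]]
offset [[0.0242, 0.0053, -0.0022], [0.0484, 0.0105, -0.0043], [0.0727, 0.0158, -0.0065], [0.0969, 0.0211, -0.0086], [0.1211, 0.0264, -0.0108]] 
turn [[0.02, -0.094, -0.017], [0.04, -0.188, -0.035], [0.06, -0.282, -0.052], [0.081, -0.375, -0.069], [0.101, -0.469, -0.086]]
offset [[0.02, 0.0064, -0.0133], [0.04, 0.0128, -0.0267], [0.06, 0.0193, -0.04], [0.08, 0.0257, -0.0534], [0.1, 0.0321, -0.0667]] 
turn [[0.02, -0.094, -0.017], [0.04, -0.188, -0.035], [0.06, -0.282, -0.052], [0.081, -0.375, -0.069], [0.101, -0.469, -0.086]]
offset [[0.0111, 0.006, -0.0214], [0.0222, 0.012, -0.0429], [0.0334, 0.018, -0.0643], [0.0337, 0.0251, -0.0638], [0.034, 0.0323, -0.0634]] 
turn [[0.02, -0.094, -0.017], [0.04, -0.188, -0.035], [0.06, -0.282, -0.052], [0.06, -0.282, -0.052], [0.06, -0.282, -0.052]]
offset [[0.0, 0.0071, -0.0], [0.0, 0.0143, -0.0], [0.0, 0.0214, -0.0], [0.0, 0.0286, -0.0], [0.0, 0.0357, -0.0]] 
turn [[0.0, 0.0, 0.0], [0.0, 0.0, 0.0], [0.0, 0.0, 0.0], [0.0, 0.0, 0.0], [0.0, 0.0, 0.0]]
```

Request:
{"method": "play_rows", "body": {"offset": [[0, -0.0165, 0], [0, -0.0335, 0], [0, -0.05, 0], [0.0245, -0.0455, 0.0025], [0.0485, -0.041, 0.005]], "turn": [[0, 0, 0], [0, 0, 0], [0, 0, 0], [0.02, -0.094, -0.017], [0.04, -0.188, -0.035]], "gripper": [0.5, 0.5, 0.5, 0.5, 0.5]}}

```text
clock: 10.5
eef_pos: [0.6397, 0.1215, 0.1895]
ee_rot: [-107.8, 1.6, -79.9]
force: [0.1, -0.1, -0.1]
gripper_width: 0.0458
```

Request:
{"method": "play_rows", "body": {"offset": [[0.024, 0.0055, -0.002], [0.0485, 0.0105, -0.0045], [0.0725, 0.016, -0.0065], [0.097, 0.021, -0.0085], [0.121, 0.0265, -0.011]], "turn": [[0.02, -0.094, -0.017], [0.04, -0.188, -0.035], [0.06, -0.282, -0.052], [0.081, -0.375, -0.069], [0.101, -0.469, -0.086]], "gripper": [0.76, 0.76, 0.76, 0.76, 0.76]}}

```text
clock: 10.92
eef_pos: [0.6404, -0.0014, 0.1628]
ee_rot: [-100.9, 3.6, -52.7]
force: [-0.3, 0.1, 0.0]
gripper_width: 0.07
```

Request:
{"method": "play_rows", "body": {"offset": [[0.02, 0.0065, -0.0135], [0.04, 0.013, -0.0265], [0.06, 0.0195, -0.04], [0.08, 0.0255, -0.0535], [0.1, 0.032, -0.0665]], "turn": [[0.02, -0.094, -0.017], [0.04, -0.188, -0.035], [0.06, -0.282, -0.052], [0.081, -0.375, -0.069], [0.101, -0.469, -0.086]], "gripper": [0.76, 0.76, 0.76, 0.76, 0.76]}}

```text
clock: 11.33
eef_pos: [0.6427, -0.1232, 0.1379]
ee_rot: [-93.6, 2.1, -25.4]
force: [0.0, -0.4, 0.2]
gripper_width: 0.0698
```

Request:
{"method": "play_rows", "body": {"offset": [[0.011, 0.006, -0.0215], [0.022, 0.012, -0.043], [0.0335, 0.018, -0.0645], [0.0335, 0.025, -0.064], [0.034, 0.025, -0.0635]], "turn": [[0.02, -0.094, -0.017], [0.04, -0.188, -0.035], [0.06, -0.282, -0.052], [0.06, -0.282, -0.052], [0.06, -0.282, -0.052]], "gripper": [0.76, 0.76, 0.76, 0.76, 0.76]}}

```text
clock: 11.75
eef_pos: [0.6432, -0.1961, 0.1139]
ee_rot: [-89.9, -0.2, -9.6]
force: [-0.2, 0.3, 0.6]
gripper_width: 0.0699
```

Run:
```python
from h import *
s=st(); c=cur(); dn=tool(90,np.radians(80.6))
p=cap("scene"); print("plate",face_angle(p)); p2=cap("top")
for n,q in(("scene",p),("top",p2)):
    W=cloud(q)
    m=(W[...,2]>.028)&(W[...,2]<.036)&(abs(W[...,0]-.645)<.06)&(abs(W[...,1]+.16)<.07)
    nn,l,S,_=cv2.connectedComponentsWithStats(m.astype(np.uint8),connectivity=4)
    for i in range(1,nn):
        if S[i,4]>25:
            r=cv2.minAreaRect((W[l==i][:,:2]*1000).astype(np.float32)); print(n,np.round(r[0],1),np.round(r[1],1),round(r[2],1))
im=np.hstack([cv2.resize(p["pixels"][140:240,210:340,::-1],(520,400)),cv2.resize(p2["pixels"][170:270,330:430,::-1],(280,400))]);cv2.imwrite("pics/tray.png",im)
path([(np.array([.642,-.1955,.04]),dn),(np.array([.642,-.1955,.0125]),dn)],[5,5])
```

```text
{'clock': 11.75, 'qpos': [-27.3035, 27.8988, 79.7567, 0.1659, 72.1904, -17.7221], 'eef_pos': [0.6432, -0.1961, 0.1139], 'ee_rot': [-89.8963, -0.1949, -9.6321], 'force': [-0.2163, 0.2638, 0.5681], 'gripper_width': 0.0699}
plate (np.float64(57.75), np.int64(1592))
scene [ 644.7 -194.4] [25.8 50.1] 81.3
scene [ 649.8 -164. ] [27.2 63.1] 82.4
scene [ 651.  -132.6] [26.4 40.4] 80.3
top [ 647.9 -132.4] [20.2 40.2] 79.8
top [ 651.6 -194.7] [ 6.1 19.1] 65.4
offset [[-0.0005, 0.015, -0.0004], [-0.001, 0.03, -0.0008], [-0.0014, 0.0449, -0.0011], [-0.0019, 0.0599, -0.0015], [-0.0024, 0.0749, -0.0019]] 
turn [[-0.0, -0.0, 0.001], [-0.001, -0.0, 0.002], [-0.001, -0.001, 0.003], [-0.001, -0.001, 0.004], [-0.002, -0.001, 0.005]]
offset [[0.0, 0.0055, -0.0], [0.0, 0.011, -0.0], [0.0, 0.0165, -0.0], [0.0, 0.022, -0.0], [0.0, 0.0275, -0.0]] 
turn [[-0.0, 0.0, -0.0], [-0.0, 0.0, -0.0], [-0.0, 0.0, -0.0], [-0.0, 0.0, -0.0], [-0.0, 0.0, -0.0]]
```

View pics/tray.png

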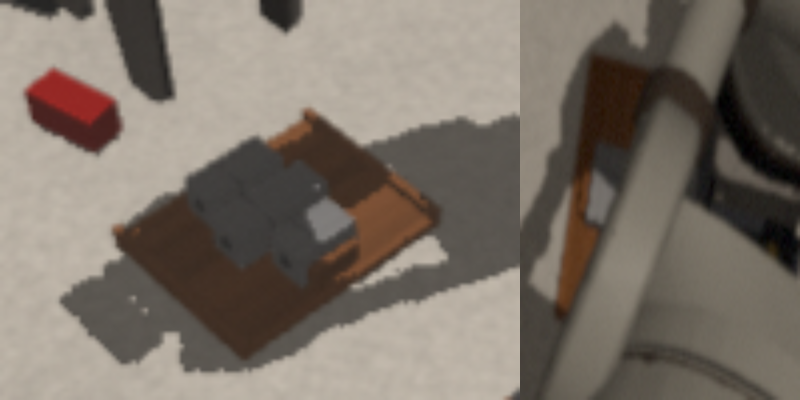

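Request:
{"method": "play_rows", "body": {"offset": [[-0.0005, 0.015, 0], [-0.001, 0.03, -0.0005], [-0.0015, 0.045, -0.001], [-0.002, 0.06, -0.001], [-0.002, 0.075, -0.001]], "turn": [[0, 0, 0.001], [0, 0, 0.002], [0, 0, 0.003], [0, 0, 0.004], [0, 0, 0.004]], "gripper": [0.76, 0.76, 0.76, 0.76, 0.76]}}

```text
clock: 12.27
eef_pos: [0.6417, -0.1947, 0.0372]
ee_rot: [-89.9, 0.1, -9.4]
force: [-0.5, 0.3, 0.0]
gripper_width: 0.0699
```

Request:
{"method": "play_rows", "body": {"offset": [[0, 0.0055, 0], [0, 0.011, 0], [0, 0.0165, 0], [0, 0.022, 0], [0, 0.027, 0]], "turn": [[0, 0, 0], [0, 0, 0], [0, 0, 0], [0, 0, 0], [0, 0, 0]], "gripper": [0.76, 0.76, 0.76, 0.76, 0.76]}}

```text
clock: 12.68
eef_pos: [0.643, -0.1958, 0.013]
ee_rot: [-90.0, -0.1, -9.4]
force: [0.8, 1.4, 0.2]
gripper_width: 0.0698
```

Request:
{"method": "play_rows", "body": {"offset": [[0, 0, 0], [0, 0, 0], [0, 0, 0], [0, 0, 0], [0, 0, 0]], "turn": [[0, 0, 0], [0, 0, 0], [0, 0, 0], [0, 0, 0], [0, 0, 0]], "gripper": [0.4, 0.4, 0.4, 0.4, 0.4]}}

```text
clock: 13.1
eef_pos: [0.6429, -0.1958, 0.0134]
ee_rot: [-89.9, -0.1, -9.4]
force: [0.1, -0.7, 1.4]
gripper_width: 0.0495
```

Run:
```python
from h import *
s=st(); c=cur()
up=(c[0]+[0,0,.08],c[1]); set_=np.array([.50,-.03,.10]); dn=tool(90,np.radians(0))
path([up,(set_,dn),(np.array([.50,-.03,.02]),dn)],[5,15,5])
```

```text
{'clock': 13.1, 'qpos': [-27.2542, 34.8381, 82.2801, 0.0991, 62.7715, -17.8933], 'eef_pos': [0.6429, -0.1958, 0.0134], 'ee_rot': [-89.9499, -0.132, -9.4063], 'force': [0.1496, -0.7146, 1.3978], 'gripper_width': 0.0495}
offset [[0.0, -0.016, 0.0], [0.0001, -0.032, 0.0], [0.0001, -0.048, 0.0], [0.0001, -0.064, 0.0001], [0.0002, -0.08, 0.0001]] 
turn [[0.0, 0.0, 0.0], [0.0, 0.0, 0.0], [0.0, 0.0, 0.0], [0.0, 0.0, 0.0], [0.0, 0.0, 0.0]]
offset [[-0.0112, -0.0005, 0.0093], [-0.0224, -0.0009, 0.0187], [-0.0336, -0.0014, 0.028], [-0.0448, -0.0018, 0.0374], [-0.056, -0.0023, 0.0467]] 
turn [[-0.0, 0.094, 0.0], [-0.0, 0.188, 0.0], [-0.0, 0.281, 0.0], [-0.001, 0.375, 0.0], [-0.001, 0.469, 0.0]]
offset [[-0.0142, -0.0005, 0.0033], [-0.0284, -0.0009, 0.0065], [-0.0427, -0.0014, 0.0098], [-0.0569, -0.0018, 0.0131], [-0.0711, -0.0023, 0.0164]] 
turn [[-0.0, 0.094, 0.0], [-0.0, 0.188, 0.0], [-0.0, 0.281, 0.0], [-0.001, 0.375, 0.0], [-0.001, 0.469, 0.0]]
offset [[-0.0142, -0.0005, -0.0035], [-0.0283, -0.0009, -0.007], [-0.0425, -0.0014, -0.0105], [-0.0567, -0.0018, -0.014], [-0.0708, -0.0023, -0.0175]] 
turn [[-0.0, 0.094, 0.0], [-0.0, 0.188, 0.0], [-0.0, 0.281, 0.0], [-0.001, 0.375, 0.0], [-0.001, 0.469, 0.0]]
offset [[0.0, 0.016, 0.0], [0.0, 0.032, 0.0], [0.0, 0.048, 0.0], [0.0, 0.064, 0.0], [0.0, 0.08, 0.0]] 
turn [[0.0, -0.0, -0.0], [0.0, -0.0, -0.0], [0.0, -0.0, -0.0], [0.0, -0.0, -0.0], [0.0, -0.0, -0.0]]
```

Request:
{"method": "play_rows", "body": {"offset": [[0, -0.016, 0], [0, -0.032, 0], [0, -0.048, 0], [0, -0.064, 0], [0, -0.08, 0]], "turn": [[0, 0, 0], [0, 0, 0], [0, 0, 0], [0, 0, 0], [0, 0, 0]], "gripper": [0.4, 0.4, 0.4, 0.4, 0.4]}}

```text
clock: 13.52
eef_pos: [0.6419, -0.1954, 0.0931]
ee_rot: [-89.9, -0.0, -9.4]
force: [-0.0, -0.1, -1.7]
gripper_width: 0.0499
```

Request:
{"method": "play_rows", "body": {"offset": [[-0.011, -0.0005, 0.0095], [-0.0225, -0.001, 0.0185], [-0.0335, -0.0015, 0.028], [-0.045, -0.002, 0.0375], [-0.056, -0.0025, 0.0465]], "turn": [[0, 0.094, 0], [0, 0.188, 0], [0, 0.281, 0], [-0.001, 0.375, 0], [-0.001, 0.469, 0]], "gripper": [0.4, 0.4, 0.4, 0.4, 0.4]}}

```text
clock: 13.93
eef_pos: [0.5938, -0.1398, 0.0949]
ee_rot: [-90.0, 0.0, -36.5]
force: [0.1, 0.0, -1.6]
gripper_width: 0.0498
```

Request:
{"method": "play_rows", "body": {"offset": [[-0.014, -0.0005, 0.0035], [-0.0285, -0.001, 0.0065], [-0.0425, -0.0015, 0.01], [-0.057, -0.002, 0.013], [-0.071, -0.0025, 0.0165]], "turn": [[0, 0.094, 0], [0, 0.188, 0], [0, 0.281, 0], [-0.001, 0.375, 0], [-0.001, 0.469, 0]], "gripper": [0.4, 0.4, 0.4, 0.4, 0.4]}}

```text
clock: 14.35
eef_pos: [0.5463, -0.0846, 0.0975]
ee_rot: [-90.0, 0.0, -63.4]
force: [0.2, 0.4, -1.8]
gripper_width: 0.0497
```

Request:
{"method": "play_rows", "body": {"offset": [[-0.014, -0.0005, -0.0035], [-0.0285, -0.001, -0.007], [-0.0425, -0.0015, -0.0105], [-0.0565, -0.002, -0.014], [-0.071, -0.0025, -0.0175]], "turn": [[0, 0.094, 0], [0, 0.188, 0], [0, 0.281, 0], [-0.001, 0.375, 0], [-0.001, 0.469, 0]], "gripper": [0.4, 0.4, 0.4, 0.4, 0.4]}}

```text
clock: 14.77
eef_pos: [0.4988, -0.0292, 0.1001]
ee_rot: [-90.1, -0.0, -90.3]
force: [0.1, -0.2, -3.0]
gripper_width: 0.0495
```

Request:
{"method": "play_rows", "body": {"offset": [[0, 0.016, 0], [0, 0.032, 0], [0, 0.048, 0], [0, 0.064, 0], [0, 0.076, 0]], "turn": [[0, 0, 0], [0, 0, 0], [0, 0, 0], [0, 0, 0], [0, 0, 0]], "gripper": [0.4, 0.4, 0.4, 0.4, 0.4]}}

```text
clock: 15.18
eef_pos: [0.4985, -0.0295, 0.0228]
ee_rot: [-90.1, -0.0, -90.0]
force: [-0.8, 0.7, -2.4]
gripper_width: 0.0498
```

Run:
```python
from h import *
s=st(); c=cur(); p=cap("scene","set.png",(230,100,430,250),4)
path([(np.array([c[0][0],c[0][1],.006]),tool(90,0))],[5])
```

```text
{'clock': 15.1833, 'qpos': [-17.2429, 12.2856, 111.7354, -0.0655, 56.1067, 72.808], 'eef_pos': [0.4985, -0.0295, 0.0228], 'ee_rot': [-90.1382, -0.0141, -90.0143], 'force': [-0.7922, 0.6763, -2.4246], 'gripper_width': 0.0498}
offset [[0.0001, 0.003, 0.0004], [0.0002, 0.0059, 0.0007], [0.0002, 0.0089, 0.0011], [0.0003, 0.0118, 0.0014], [0.0004, 0.0148, 0.0018]] 
turn [[0.001, -0.0, -0.0], [0.002, -0.0, -0.0], [0.004, -0.0, -0.0], [0.005, -0.0, -0.001], [0.006, -0.0, -0.001]]
```

View pics/set.png

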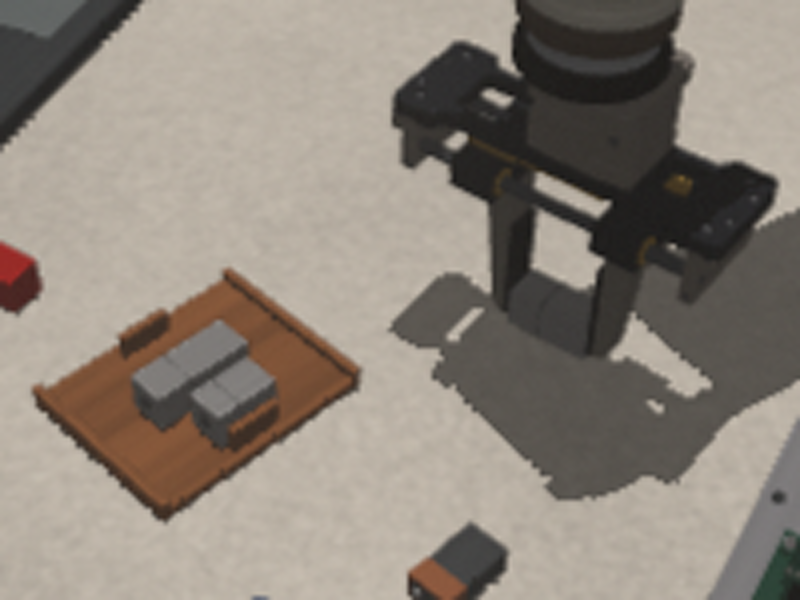

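Request:
{"method": "play_rows", "body": {"offset": [[0, 0.004, 0], [0, 0.008, 0], [0, 0.012, 0.0], [0, 0.0155, 0.0], [0, 0.0165, 0.0]], "turn": [[0, 0, 0], [0, 0, 0], [0, 0, 0], [0, 0, 0], [0, 0, 0]], "gripper": [0.4, 0.4, 0.4, 0.4, 0.4]}}

```text
clock: 15.65
eef_pos: [0.4995, -0.0299, 0.0076]
ee_rot: [-90.0, -0.0, -90.0]
force: [-0.2, 0.0, -2.8]
gripper_width: 0.0496
```

Request:
{"method": "play_rows", "body": {"offset": [[0, 0, 0], [0, 0, 0], [0, 0, 0], [0, 0, 0], [0, -0.01, 0.0]], "turn": [[0, 0, 0], [0, 0, 0], [0, 0, 0], [0, 0, 0], [0, 0, 0]], "gripper": [0.8, 0.8, 0.8, 0.8, 0.8]}}

```text
clock: 16.07
eef_pos: [0.4982, -0.0295, 0.0168]
ee_rot: [-90.2, 0.0, -90.0]
force: [0.5, 0.3, -0.6]
gripper_width: 0.0733
```

Run:
```python
from h import *
s=st(); c=cur(); H=np.radians(89)
A=(c[0]+[0,0,.07],c[1]); T=tool(110,H); d=T.apply([0,1,0])
g=np.array([c[0][0]+.0,c[0][1]+.004,.012]) # point on stack axis to be on finger line
tip=g+d*(.012-.008)/.94
print(g,tip)
path([A,(tip-d*.06,T),(tip,T)],[5,15,5])
```

```text
{'clock': 16.0667, 'qpos': [-17.2553, 12.9412, 111.8084, -0.067, 55.4544, 72.8061], 'eef_pos': [0.4982, -0.0295, 0.0168], 'ee_rot': [-90.2112, 0.0077, -90.0233], 'force': [0.5093, 0.3237, -0.5788], 'gripper_width': 0.0733}
[ 0.49817157 -0.02551122  0.012     ] [ 0.49814617 -0.0269664   0.00800131]
offset [[-0.0, -0.014, -0.0001], [-0.0, -0.028, -0.0001], [-0.0, -0.042, -0.0002], [-0.0, -0.056, -0.0002], [-0.0, -0.07, -0.0003]] 
turn [[-0.0, 0.0, 0.0], [-0.0, 0.0, 0.0], [-0.0, 0.0, 0.0], [-0.0, 0.0, 0.0], [-0.0, 0.0, 0.0]]
offset [[-0.0015, 0.0015, 0.0], [-0.0031, 0.003, 0.0001], [-0.0046, 0.0045, 0.0001], [-0.0061, 0.006, 0.0001], [-0.0077, 0.0075, 0.0001]] 
turn [[-0.018, -0.102, -0.018], [-0.036, -0.205, -0.037], [-0.055, -0.307, -0.055], [-0.073, -0.41, -0.073], [-0.091, -0.512, -0.091]]
offset [[-0.0014, 0.0013, 0.0009], [-0.0028, 0.0026, 0.0019], [-0.0043, 0.0039, 0.0028], [-0.0057, 0.0052, 0.0037], [-0.0071, 0.0065, 0.0047]] 
turn [[-0.018, -0.102, -0.018], [-0.036, -0.205, -0.037], [-0.055, -0.307, -0.055], [-0.073, -0.41, -0.073], [-0.091, -0.512, -0.091]]
offset [[-0.0009, 0.0011, 0.0016], [-0.0017, 0.0022, 0.0033], [-0.0026, 0.0032, 0.0049], [-0.0034, 0.0043, 0.0066], [-0.0043, 0.0054, 0.0082]] 
turn [[-0.018, -0.102, -0.018], [-0.036, -0.205, -0.037], [-0.055, -0.307, -0.055], [-0.073, -0.41, -0.073], [-0.091, -0.512, -0.091]]
offset [[-0.0, 0.012, -0.0], [0.0, 0.024, -0.0], [0.0, 0.036, 0.0], [0.0, 0.048, -0.0], [0.0, 0.06, 0.0]] 
turn [[-0.0, -0.0, 0.0], [-0.0, -0.0, 0.0], [-0.0, -0.0, 0.0], [-0.0, -0.0, 0.0], [-0.0, -0.0, 0.0]]
```

Request:
{"method": "play_rows", "body": {"offset": [[0, -0.014, 0], [0, -0.028, 0], [0, -0.042, 0], [0, -0.056, 0], [0, -0.07, 0]], "turn": [[0, 0, 0], [0, 0, 0], [0, 0, 0], [0, 0, 0], [0, 0, 0]], "gripper": [0.8, 0.8, 0.8, 0.8, 0.8]}}

```text
clock: 16.48
eef_pos: [0.4998, -0.0299, 0.0894]
ee_rot: [-90.0, -0.1, -90.0]
force: [0.1, 0.6, -0.4]
gripper_width: 0.0735
```

Request:
{"method": "play_rows", "body": {"offset": [[-0.0015, 0.0015, 0], [-0.003, 0.003, 0], [-0.0045, 0.0045, 0], [-0.006, 0.006, 0], [-0.0075, 0.0075, 0]], "turn": [[-0.018, -0.102, -0.018], [-0.036, -0.205, -0.037], [-0.055, -0.307, -0.055], [-0.073, -0.41, -0.073], [-0.091, -0.512, -0.091]], "gripper": [0.55, 0.55, 0.55, 0.55, 0.55]}}

```text
clock: 16.9
eef_pos: [0.5001, -0.0224, 0.0813]
ee_rot: [-96.4, -3.8, -60.2]
force: [-0.1, -0.7, 0.4]
gripper_width: 0.0505
```

Request:
{"method": "play_rows", "body": {"offset": [[-0.0015, 0.0015, 0.001], [-0.003, 0.0025, 0.002], [-0.0045, 0.004, 0.003], [-0.0055, 0.005, 0.0035], [-0.007, 0.0065, 0.0045]], "turn": [[-0.018, -0.102, -0.018], [-0.036, -0.205, -0.037], [-0.055, -0.307, -0.055], [-0.073, -0.41, -0.073], [-0.091, -0.512, -0.091]], "gripper": [0.55, 0.55, 0.55, 0.55, 0.55]}}

```text
clock: 17.32
eef_pos: [0.5002, -0.0148, 0.0739]
ee_rot: [-103.7, -3.8, -30.3]
force: [0.8, 0.0, -0.2]
gripper_width: 0.0502
```

Request:
{"method": "play_rows", "body": {"offset": [[-0.001, 0.001, 0.0015], [-0.0015, 0.002, 0.0035], [-0.0025, 0.003, 0.005], [-0.0035, 0.0045, 0.0065], [-0.0045, 0.0055, 0.008]], "turn": [[-0.018, -0.102, -0.018], [-0.036, -0.205, -0.037], [-0.055, -0.307, -0.055], [-0.073, -0.41, -0.073], [-0.091, -0.512, -0.091]], "gripper": [0.55, 0.55, 0.55, 0.55, 0.55]}}

```text
clock: 17.73
eef_pos: [0.4999, -0.0071, 0.0662]
ee_rot: [-110.1, -0.1, -0.7]
force: [0.4, -0.1, -0.3]
gripper_width: 0.0506
```

Run:
```python
from h import *
s=st(); c=cur(); H=np.radians(89); T=tool(110,H)
for n in("scene","top"):
    W=cloud(cap(n)); m=(abs(W[...,2]-.0235)<.004)&(abs(W[...,0]-.5)<.06)&(abs(W[...,1]+.03)<.05)
    if m.sum()>30:
        r=cv2.minAreaRect((W[m][:,:2]*1000).astype(np.float32)); print(n,m.sum(),np.round(r[0],1),np.round(r[1],1),round(r[2],1),W[m][:,2].mean())
path([(np.array([.4985,-.027,.008]),T)],[5])
```

```text
{'clock': 17.7333, 'qpos': [-1.877, 11.3601, 109.5337, -23.1936, 60.653, 10.6323], 'eef_pos': [0.4999, -0.0071, 0.0662], 'ee_rot': [-110.0849, -0.1386, -0.7245], 'force': [0.3824, -0.1077, -0.3023], 'gripper_width': 0.0506}
scene 177 [501.  -27.7] [50.2 24.7] 88.4 0.023916129459764197
top 324 [496.3 -30.1] [23.9 49.8] 0.3 0.023281307953260017
offset [[-0.0, 0.0122, 0.0001], [-0.0, 0.0244, 0.0002], [-0.0001, 0.0367, 0.0003], [-0.0001, 0.0489, 0.0004], [-0.0001, 0.0611, 0.0005]] 
turn [[0.0, 0.0, 0.0], [0.0, 0.0, 0.001], [0.0, 0.0, 0.001], [0.0, 0.0, 0.002], [0.001, 0.001, 0.002]]
```

Request:
{"method": "play_rows", "body": {"offset": [[0, 0.012, 0], [0, 0.0245, 0], [0, 0.0365, 0.0005], [0, 0.049, 0.0005], [0, 0.061, 0.0005]], "turn": [[0, 0, 0], [0, 0, 0], [0, 0, 0], [0, 0, 0.001], [0, 0, 0.002]], "gripper": [0.55, 0.55, 0.55, 0.55, 0.55]}}

```text
clock: 18.25
eef_pos: [0.499, -0.0283, 0.0066]
ee_rot: [-110.0, -0.0, -1.1]
force: [0.1, -0.4, -0.8]
gripper_width: 0.0505
```

Request:
{"method": "play_rows", "body": {"offset": [[0, 0, 0], [0, 0, 0], [0, 0, 0], [0, 0, 0], [0, 0, 0]], "turn": [[0, 0, 0], [0, 0, 0], [0, 0, 0], [0, 0, 0], [0, 0, 0]], "gripper": [0.15, 0.15, 0.15, 0.15, 0.15], "force": 45}}

```text
clock: 18.67
eef_pos: [0.4997, -0.0275, 0.0084]
ee_rot: [-110.0, -0.1, -1.0]
force: [-0.2, 0.3, -0.2]
gripper_width: 0.0237
```

Run:
```python
from h import *
s=st(); c=cur()
# stack centre & axis in tool frame
S=np.array([c[0][0],-.0297,.0121]); o=c[1].inv().apply(S-c[0]); ax=c[1].inv().apply([0,1,0]); print("stack in tool",o.round(4),ax.round(4))
H=np.radians(89); up=(c[0]+[0,0,.10],c[1])
T=tool(20,H); seat=b2w(-.0316,0,.018); Sfin=seat+[0,0,.025]; tip=Sfin-T.apply(o); print("seat",seat,"tip",tip,"axis then",T.apply(ax))
mid=(np.array([.50,-.0,.16]),T)
path([up,mid],[5,15])
```

```text
{'clock': 18.6667, 'qpos': [-4.2652, 17.0029, 110.7931, -25.1057, 53.686, 12.0646], 'eef_pos': [0.4997, -0.0275, 0.0084], 'ee_rot': [-110.0301, -0.0888, -1.0292], 'force': [-0.2227, 0.2853, -0.2469], 'gripper_width': 0.0237}
stack in tool [ 0.     -0.0027 -0.0034] [-0.018  -0.3425  0.9394]
seat [0.54990481 0.1720515  0.018     ] tip [0.54992309 0.1757277  0.04523869] axis then [-1.79686179e-02 -2.39983676e-04  9.99838523e-01]
offset [[0.0, -0.0188, -0.0069], [0.0001, -0.0376, -0.0137], [0.0001, -0.0564, -0.0206], [0.0001, -0.0752, -0.0274], [0.0002, -0.094, -0.0343]] 
turn [[0.0, 0.0, 0.0], [0.0, 0.0, 0.0], [0.0, 0.0, 0.0], [0.0, 0.0, 0.0], [0.0, 0.0, 0.0]]
offset [[-0.0, -0.0039, 0.0005], [-0.0, -0.0077, 0.0011], [-0.0, -0.0116, 0.0016], [-0.0, -0.0154, 0.0022], [-0.0, -0.0193, 0.0027]] 
turn [[0.105, 0.0, 0.0], [0.21, 0.0, 0.0], [0.314, 0.0, 0.0], [0.419, 0.0, 0.0], [0.524, 0.0, 0.001]]
offset [[-0.0, -0.0031, 0.0024], [-0.0, -0.0061, 0.0048], [-0.0, -0.0092, 0.0072], [-0.0, -0.0123, 0.0096], [-0.0001, -0.0153, 0.012]] 
turn [[0.105, 0.0, 0.0], [0.21, 0.0, 0.0], [0.314, 0.0, 0.0], [0.419, 0.0, 0.0], [0.524, 0.0, 0.001]]
offset [[-0.0, -0.0015, 0.0036], [-0.0, -0.0029, 0.0072], [-0.0, -0.0044, 0.0108], [-0.0001, -0.0058, 0.0145], [-0.0001, -0.0073, 0.0181]] 
turn [[0.105, 0.0, 0.0], [0.21, 0.0, 0.0], [0.314, 0.0, 0.0], [0.419, 0.0, 0.0], [0.524, 0.0, 0.001]]
```

Request:
{"method": "play_rows", "body": {"offset": [[0, -0.019, -0.007], [0, -0.0375, -0.0135], [0, -0.0565, -0.0205], [0, -0.075, -0.0275], [0, -0.094, -0.0345]], "turn": [[0, 0, 0], [0, 0, 0], [0, 0, 0], [0, 0, 0], [0, 0, 0]], "gripper": [0.15, 0.15, 0.15, 0.15, 0.15]}}

```text
clock: 19.08
eef_pos: [0.4988, -0.0275, 0.1088]
ee_rot: [-110.0, -0.0, -1.0]
force: [-0.6, -0.4, -2.1]
gripper_width: 0.0235
```

Request:
{"method": "play_rows", "body": {"offset": [[0, -0.004, 0.0005], [0, -0.0075, 0.001], [0, -0.0115, 0.0015], [0, -0.0155, 0.002], [0, -0.0195, 0.0025]], "turn": [[0.105, 0, 0], [0.21, 0, 0], [0.314, 0, 0], [0.419, 0, 0], [0.524, 0, 0]], "gripper": [0.15, 0.15, 0.15, 0.15, 0.15]}}

```text
clock: 19.5
eef_pos: [0.4999, -0.0186, 0.1268]
ee_rot: [-79.8, -0.2, -1.0]
force: [-1.4, -0.9, -3.4]
gripper_width: 0.0237
```

Request:
{"method": "play_rows", "body": {"offset": [[0, -0.003, 0.0025], [0, -0.006, 0.005], [0, -0.009, 0.007], [0, -0.0125, 0.0095], [0, -0.0155, 0.012]], "turn": [[0.105, 0, 0], [0.21, 0, 0], [0.314, 0, 0], [0.419, 0, 0], [0.524, 0, 0]], "gripper": [0.15, 0.15, 0.15, 0.15, 0.15]}}

```text
clock: 19.92
eef_pos: [0.5, -0.0104, 0.1437]
ee_rot: [-49.8, -0.2, -1.1]
force: [-0.6, 0.6, -3.6]
gripper_width: 0.0236
```

Request:
{"method": "play_rows", "body": {"offset": [[0, -0.0015, 0.0035], [0, -0.003, 0.007], [0, -0.0045, 0.011], [0, -0.006, 0.0145], [0, -0.0075, 0.018]], "turn": [[0.105, 0, 0], [0.21, 0, 0], [0.314, 0, 0], [0.419, 0, 0], [0.524, 0, 0]], "gripper": [0.15, 0.15, 0.15, 0.15, 0.15]}}

```text
clock: 20.33
eef_pos: [0.5001, -0.0016, 0.1603]
ee_rot: [-19.8, -0.1, -1.1]
force: [0.8, 0.4, -2.6]
gripper_width: 0.0238
```

Run:
```python
from h import *
s=st(); c=cur(); T=tool(20,np.radians(89)); o=np.array([0,-.0027,-.0034])
print("stack now",(c[0]+c[1].apply(o)).round(4),"axis",c[1].apply([0,-.342,.94]).round(3))
# check in the cameras: grey pts around
p=cap("scene"); print("plate",face_angle(p)); S=c[0]+c[1].apply(o); W=cloud(p)
m=(np.linalg.norm(W[...,:2]-S[:2],axis=-1)<.02)&(abs(W[...,2]-S[2])<.035); q=W[m]; print(m.sum(),q[:,2].max(), np.sort(q[:,2])[-20:].mean(), S[2]+.025)
t=np.array([.5499,.1757,.0452]); A=(np.array([t[0],.06,.10]),T); B=(t+[0,0,.02],T)
path([A,B],[5,10])
cv2.imwrite("pics/held.png",cv2.resize(p["pixels"][100:320,280:520,::-1],None,fx=3,fy=2.7))
```

```text
{'clock': 20.3333, 'qpos': [-43.5694, 30.0535, 98.7236, 46.3564, 106.4066, -53.2647], 'eef_pos': [0.5001, -0.0016, 0.1603], 'ee_rot': [-19.8308, -0.1071, -1.0872], 'force': [0.8344, 0.4336, -2.5525], 'gripper_width': 0.0238}
stack now [ 0.5    -0.0053  0.158 ] axis [-0.002 -0.003  1.   ]
plate (np.float64(58.0), np.int64(1634))
389 0.184593160621787 0.18399401640619062 0.18302126082903641
offset [[0.0101, 0.0155, -0.0067], [0.0201, 0.031, -0.0134], [0.0302, 0.0465, -0.0202], [0.0402, 0.0621, -0.0269], [0.0503, 0.0776, -0.0336]] 
turn [[-0.002, -0.001, 0.0], [-0.005, -0.002, 0.001], [-0.007, -0.003, 0.001], [-0.009, -0.004, 0.001], [-0.011, -0.005, 0.001]]
offset [[-0.0002, 0.0121, 0.0007], [-0.0004, 0.0241, 0.0014], [-0.0006, 0.0362, 0.0021], [-0.0008, 0.0482, 0.0027], [-0.001, 0.0603, 0.0034]] 
turn [[0.0, 0.0, 0.0], [0.0, 0.0, 0.0], [0.0, 0.0, 0.0], [0.0, 0.0, 0.0], [0.0, 0.0, 0.0]]
offset [[-0.0002, 0.0121, 0.0007], [-0.0004, 0.0241, 0.0014], [-0.0006, 0.0362, 0.0021], [-0.0008, 0.0482, 0.0027], [-0.001, 0.0603, 0.0034]] 
turn [[0.0, 0.0, 0.0], [0.0, 0.0, 0.0], [0.0, 0.0, 0.0], [0.0, 0.0, 0.0], [0.0, 0.0, 0.0]]
```

View pics/held.png

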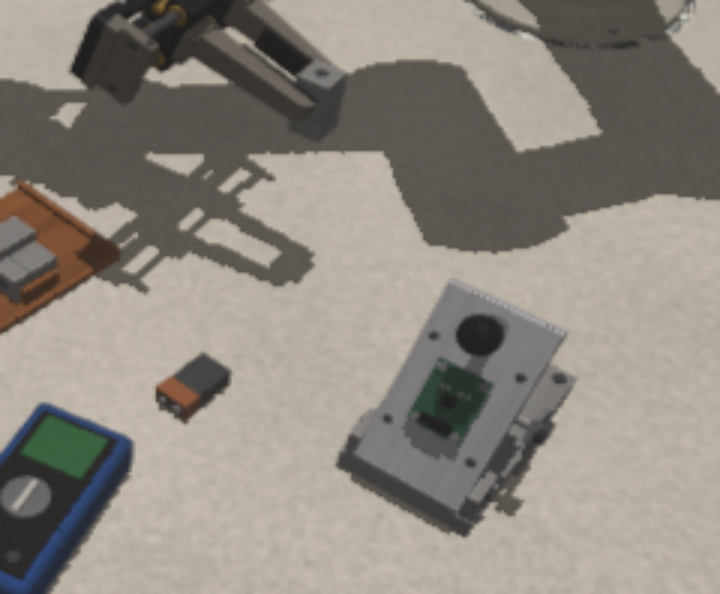

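Request:
{"method": "play_rows", "body": {"offset": [[0.01, 0.0155, -0.0065], [0.02, 0.031, -0.0135], [0.03, 0.0465, -0.02], [0.04, 0.062, -0.027], [0.0505, 0.0775, -0.0335]], "turn": [[-0.002, 0, 0], [-0.004, 0, 0], [-0.005, 0, 0], [-0.005, 0, 0], [-0.005, 0, 0]], "gripper": [0.15, 0.15, 0.15, 0.15, 0.15]}}

```text
clock: 20.8
eef_pos: [0.5518, 0.0603, 0.1014]
ee_rot: [-20.5, -0.1, -1.0]
force: [-0.0, -0.3, -2.6]
gripper_width: 0.0235
```

Request:
{"method": "play_rows", "body": {"offset": [[0, 0.012, 0.0005], [-0.0005, 0.024, 0.0015], [-0.0005, 0.036, 0.002], [-0.001, 0.048, 0.0025], [-0.001, 0.06, 0.0035]], "turn": [[0, 0, 0], [0, 0, 0], [0, 0, 0], [0, 0, 0], [0, 0, 0]], "gripper": [0.15, 0.15, 0.15, 0.15, 0.15]}}

```text
clock: 21.22
eef_pos: [0.5511, 0.1182, 0.0847]
ee_rot: [-20.3, -0.0, -1.0]
force: [0.0, -1.2, -2.0]
gripper_width: 0.0241
```

Request:
{"method": "play_rows", "body": {"offset": [[0, 0.012, 0.0005], [-0.0005, 0.024, 0.0015], [-0.0005, 0.036, 0.002], [-0.001, 0.048, 0.0025], [-0.001, 0.06, 0.0035]], "turn": [[0, 0, 0], [0, 0, 0], [0, 0, 0], [0, 0, 0], [0, 0, 0]], "gripper": [0.15, 0.15, 0.15, 0.15, 0.15]}}

```text
clock: 21.63
eef_pos: [0.5512, 0.1759, 0.0668]
ee_rot: [-20.2, -0.0, -1.0]
force: [-0.7, -0.4, -2.5]
gripper_width: 0.0233
```

Run:
```python
from h import *
s=st(); c=cur(); o=np.array([0,-.0027,-.0034])
S=c[0]+c[1].apply(o); seat=b2w(-.0316,0,.018)
print("stack in seat frame",RB.inv().apply(S-seat).round(4),"axis",c[1].apply([0,-.342,.94]).round(3))
# camera check of stack top and base edges
for n in("scene","top"):
    p=cap(n); W=cloud(p); L=RB.inv().apply((W-seat).reshape(-1,3)).reshape(W.shape)
    m=(abs(L[...,0])<.025)&(abs(L[...,1])<.025)&(abs(L[...,2]-S[2]+.018-.025)<.005); q=L[m]
    if m.sum()>15:
        r=cv2.minAreaRect((q[:,:2]*1000).astype(np.float32)); print(n,m.sum(),np.median(q,0).round(4),np.round(r[0],1),np.round(r[1],1),round(r[2],1))
    b=W[(abs(W[...,2]-.0175)<.003)&(abs(W[...,0]-.58)<.1)&(W[...,1]>.1)&(W[...,1]<.24)]; Lb=RB.inv().apply(b-BASE); print("base ext",np.percentile(Lb,1,0).round(4),np.percentile(Lb,99,0).round(4))
t=seat+[0,0,.0255]-c[1].apply(o); path([(t+[0,0,.004],tool(20,np.radians(89)))],[5])
```

```text
{'clock': 21.6333, 'qpos': [-25.3857, 38.5548, 100.1385, 58.7428, 89.7323, -53.0369], 'eef_pos': [0.5512, 0.1759, 0.0668], 'ee_rot': [-20.2437, -0.0084, -1.0429], 'force': [-0.6772, -0.4208, -2.4745], 'gripper_width': 0.0233}
stack in seat frame [0.0013 0.0002 0.0465] axis [-0.     0.004  1.   ]
scene 21 [-0.0193 -0.0202  0.0695] [-19.5 -20.1] [ 8.6 16. ] 32.2
base ext [-0.0723 -0.0424  0.015 ] [0.077  0.0493 0.0204]
top 236 [-0.002  -0.0018  0.0695] [-1.2 -5.3] [46.9 38.6] 0.3
base ext [-0.0765 -0.0455  0.0147] [0.0462 0.0438 0.0199]
offset [[-0.0, 0.001, -0.0032], [-0.0, 0.0019, -0.0064], [-0.0001, 0.0029, -0.0097], [-0.0001, 0.0038, -0.0129], [-0.0001, 0.0048, -0.0161]] 
turn [[0.001, -0.0, -0.0], [0.001, -0.0, -0.001], [0.002, -0.001, -0.001], [0.003, -0.001, -0.002], [0.003, -0.001, -0.002]]
```

Request:
{"method": "play_rows", "body": {"offset": [[0, 0.001, -0.003], [0, 0.002, -0.0065], [0, 0.003, -0.0095], [0, 0.004, -0.013], [0, 0.005, -0.016]], "turn": [[0.001, 0, 0], [0.001, 0, 0], [0.002, 0, 0], [0.003, 0, 0], [0.004, 0, 0]], "gripper": [0.15, 0.15, 0.15, 0.15, 0.15]}}

```text
clock: 22.15
eef_pos: [0.5516, 0.1734, 0.0501]
ee_rot: [-20.0, -0.0, -1.1]
force: [0.2, -0.5, -1.8]
gripper_width: 0.0238
```

Run:
```python
from h import *
s=st(); c=cur(); o=np.array([0,-.0027,-.0034])
S=c[0]+c[1].apply(o); seat=b2w(-.0316,0,.018)
print("stack in seat frame",RB.inv().apply(S-seat).round(4),"axis",c[1].apply([0,-.342,.94]).round(3)); print(c[1].inv().apply([0,0,-1]).round(3))
```

```text
{'clock': 22.15, 'qpos': [-25.6569, 40.8753, 99.33, 58.7197, 89.2555, -54.4288], 'eef_pos': [0.5516, 0.1734, 0.0501], 'ee_rot': [-20.0158, -0.0297, -1.0825], 'force': [0.1511, -0.5279, -1.7835], 'gripper_width': 0.0238}
stack in seat frame [ 0.0017 -0.0023  0.0298] axis [-0.001  0.     1.   ]
[-0.001  0.342 -0.94 ]
```

Request:
{"method": "play_rows", "body": {"offset": [[-0.001, 0.0004, -0.001], [-0.0015, 0.0008, -0.002], [-0.0015, 0.0011, -0.003], [-0.0015, 0.0014, -0.0038], [-0.0015, 0.0016, -0.0044]], "turn": [[0, 0, 0], [0, 0, 0], [0, 0, 0], [0, 0, 0], [0, 0, 0]], "gripper": [0.15, 0.15, 0.15, 0.15, 0.15]}}

```text
clock: 22.57
eef_pos: [0.5499, 0.174, 0.0458]
ee_rot: [-20.0, -0.0, -1.0]
force: [-0.8, -0.9, -2.2]
gripper_width: 0.0235
```

Request:
{"method": "play_rows", "body": {"offset": [[0, 0.0001, -0.0003], [0, 0.0002, -0.0006], [0, 0.0003, -0.0009], [0, 0.0004, -0.0012], [0, 0.0004, -0.0012]], "turn": [[0, 0, 0], [0, 0, 0], [0, 0, 0], [0, 0, 0], [0, 0, 0]], "gripper": [0.15, 0.15, 0.15, 0.15, 0.15]}}

```text
clock: 22.98
eef_pos: [0.55, 0.1739, 0.0458]
ee_rot: [-19.9, -0.1, -1.0]
force: [-3.2, -3.0, 5.6]
gripper_width: 0.0233
```

Request:
{"method": "play_rows", "body": {"offset": [[0, 0, 0], [0, 0, 0], [0, 0, 0], [0, 0, 0], [0, 0, 0]], "turn": [[0, 0, 0], [0, 0, 0], [0, 0, 0], [0, 0, 0], [0, 0, 0]], "gripper": [0.32, 0.4, 0.4, 0.4, 0.4], "force": 15}}

```text
clock: 23.4
eef_pos: [0.5499, 0.174, 0.0444]
ee_rot: [-20.0, -0.0, -1.0]
force: [-0.4, -0.3, 0.6]
gripper_width: 0.0368
```

Request:
{"method": "play_rows", "body": {"offset": [[0, -0.005, 0], [0, -0.015, 0], [0, -0.03, 0], [0, -0.05, 0], [0, -0.075, 0]], "turn": [[0, 0, 0], [0, 0, 0], [0, 0, 0], [0, 0, 0], [0, 0, 0]], "gripper": [0.4, 0.4, 0.4, 0.4, 0.4]}}

```text
clock: 23.82
eef_pos: [0.5481, 0.1023, 0.0706]
ee_rot: [-20.0, 0.0, -1.0]
force: [-0.1, -0.6, 0.1]
gripper_width: 0.0371
```

Run:
```python
from h import *
s=st(); c=cur(); seat=b2w(-.0316,0,.018)
for n in("scene","top"):
    p=cap(n); W=cloud(p); L=RB.inv().apply((W-seat).reshape(-1,3)).reshape(W.shape)
    m=(abs(L[...,0])<.025)&(abs(L[...,1])<.03)&(abs(L[...,2]-.05)<.004); q=L[m]
    print(n,m.sum(),"plate",face_angle(p))
    if m.sum()>15:
        r=cv2.minAreaRect((q[:,:2]*1000).astype(np.float32)); print(q.mean(0).round(4),np.round(r[0],1),np.round(r[1],1),round(r[2],1),q[:,2].std())
    cv2.imwrite("pics/pl_%s.png"%n,cv2.resize(p["pixels"][180:310,380:510,::-1] if n=="scene" else p["pixels"][190:300,150:260,::-1],(390,390)))
cv2.imwrite("pics/placed.png",np.hstack([cv2.imread("pics/pl_scene.png"),cv2.imread("pics/pl_top.png")]))
a=55; k=knob_at(a); T=tool(105); d=T.apply([0,1,0]); print("knob",k)
w1=(np.array([.50,.0,.22]),tool(60,np.radians(89)))
path([w1],[10])
```

```text
{'clock': 23.8167, 'qpos': [-32.2185, 39.9705, 97.1416, 53.7332, 94.6351, -54.2546], 'eef_pos': [0.5481, 0.1023, 0.0706], 'ee_rot': [-20.0025, 0.0159, -1.0087], 'force': [-0.1271, -0.6411, 0.0988], 'gripper_width': 0.0371}
scene 0 plate (np.float64(58.0), np.int64(1615))
top 172 plate (np.float64(55.5), np.int64(343))
[-0.0026 -0.0022  0.0492] [-2.3 -2.2] [23.9 24. ] 1.2 0.001272287865436806
knob [0.61501509 0.17091499 0.14236179]
offset [[-0.0048, -0.0145, 0.0105], [-0.0096, -0.029, 0.021], [-0.0144, -0.0435, 0.0314], [-0.0192, -0.058, 0.0419], [-0.024, -0.0725, 0.0524]] 
turn [[-0.07, 0.0, 0.001], [-0.139, 0.0, 0.001], [-0.209, 0.0, 0.002], [-0.278, 0.0, 0.003], [-0.348, 0.0, 0.004]]
offset [[-0.0049, -0.0172, 0.0049], [-0.0097, -0.0344, 0.0098], [-0.0146, -0.0516, 0.0147], [-0.0194, -0.0687, 0.0196], [-0.0243, -0.0859, 0.0246]] 
turn [[-0.07, 0.0, 0.001], [-0.139, 0.0, 0.001], [-0.209, 0.0, 0.002], [-0.278, 0.0, 0.003], [-0.348, 0.0, 0.004]]
```

View pics/placed.png

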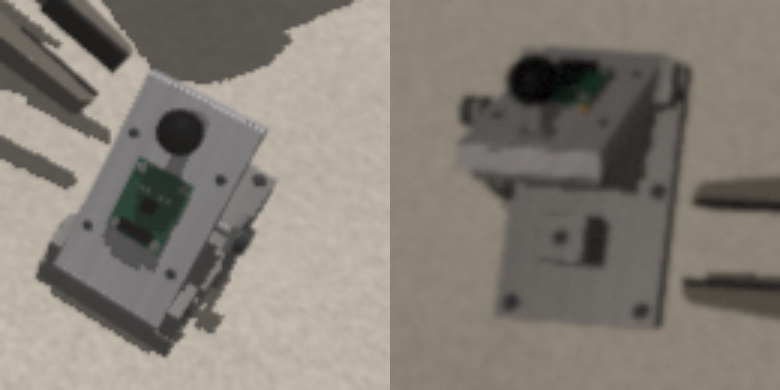

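Request:
{"method": "play_rows", "body": {"offset": [[-0.005, -0.0145, 0.0105], [-0.0095, -0.029, 0.021], [-0.0145, -0.0435, 0.0315], [-0.019, -0.058, 0.042], [-0.024, -0.0725, 0.0525]], "turn": [[-0.07, 0, 0], [-0.139, 0, 0], [-0.209, 0, 0], [-0.278, 0, 0], [-0.348, 0, 0]], "gripper": [0.5, 0.5, 0.5, 0.5, 0.5]}}

```text
clock: 24.33
eef_pos: [0.5233, 0.0527, 0.1452]
ee_rot: [-40.2, -0.0, -1.1]
force: [0.1, 0.7, 0.2]
gripper_width: 0.0463
```

Request:
{"method": "play_rows", "body": {"offset": [[-0.005, -0.017, 0.005], [-0.0095, -0.0345, 0.01], [-0.0145, -0.0515, 0.0145], [-0.0195, -0.0685, 0.0195], [-0.0245, -0.086, 0.0245]], "turn": [[-0.07, 0, 0], [-0.139, 0, 0], [-0.209, 0, 0], [-0.278, 0, 0], [-0.348, 0, 0]], "gripper": [0.5, 0.5, 0.5, 0.5, 0.5]}}

```text
clock: 24.75
eef_pos: [0.4977, 0.0032, 0.2193]
ee_rot: [-60.1, -0.0, -1.1]
force: [0.0, 0.1, 0.1]
gripper_width: 0.0458
```

Run:
```python
from h import *
s=st()
from scipy.optimize import least_squares
ks=[]
for n in("scene","top"):
    p=cap(n); W=cloud(p).reshape(-1,3); px=p["pixels"].reshape(-1,3).astype(int); k0=knob_at(56)
    q=W[(px.sum(1)<130)&(np.linalg.norm(W-k0,axis=1)<.03)&(W[:,2]>.135)]
    f=least_squares(lambda c:np.linalg.norm(q-c,axis=1)-.0125,k0,loss="soft_l1",f_scale=.001); l=RB.inv().apply(f.x-HINGE)
    ks.append(f.x); print(n,len(q),f.x.round(4),"ang",np.degrees(np.arctan2(l[2],-l[0])-np.arctan2(48,106)).round(1),"r",np.hypot(l[0],l[2]).round(4),face_angle(p))
T=tool(105); d=T.apply([0,1,0]); k=knob_at(56); print("knob56",k)
path([(np.array([.60,.08,.25]),T),(k-d*.05,T)],[20,5])
```

```text
{'clock': 24.75, 'qpos': [-31.0146, 2.5839, 102.9229, 25.615, 90.4208, -33.3813], 'eef_pos': [0.4977, 0.0032, 0.2193], 'ee_rot': [-60.1014, -0.0367, -1.095], 'force': [0.0064, 0.0853, 0.0608], 'gripper_width': 0.0458}
scene 162 [0.6201 0.1715 0.144 ] ang 57.6 r 0.1171 (np.float64(58.0), np.int64(1592))
top 145 [0.6169 0.1704 0.1422] ang 55.9 r 0.1159 (np.float64(55.75), np.int64(464))
knob56 [0.61701395 0.1708801  0.14271924]
offset [[0.005, 0.0008, 0.0041], [0.0099, 0.0016, 0.0082], [0.0149, 0.0024, 0.0122], [0.0198, 0.0032, 0.0163], [0.0248, 0.0039, 0.0204]] 
turn [[-0.031, 0.08, -0.01], [-0.062, 0.159, -0.02], [-0.093, 0.239, -0.03], [-0.124, 0.318, -0.04], [-0.154, 0.398, -0.05]]
offset [[0.0029, 0.0002, 0.0058], [0.0059, 0.0004, 0.0115], [0.0088, 0.0007, 0.0173], [0.0118, 0.0009, 0.023], [0.0147, 0.0011, 0.0288]] 
turn [[-0.031, 0.08, -0.01], [-0.062, 0.159, -0.02], [-0.093, 0.239, -0.03], [-0.124, 0.318, -0.04], [-0.154, 0.398, -0.05]]
offset [[0.0005, -0.0006, 0.0064], [0.001, -0.0013, 0.0128], [0.0015, -0.0019, 0.0192], [0.002, -0.0026, 0.0257], [0.0025, -0.0032, 0.0321]] 
turn [[-0.031, 0.08, -0.01], [-0.062, 0.159, -0.02], [-0.093, 0.239, -0.03], [-0.124, 0.318, -0.04], [-0.154, 0.398, -0.05]]
offset [[-0.0019, -0.0017, 0.0059], [-0.0039, -0.0033, 0.0119], [-0.0058, -0.005, 0.0178], [-0.0078, -0.0066, 0.0238], [-0.0097, -0.0083, 0.0297]] 
turn [[-0.031, 0.08, -0.01], [-0.062, 0.159, -0.02], [-0.093, 0.239, -0.03], [-0.124, 0.318, -0.04], [-0.154, 0.398, -0.05]]
offset [[-0.0182, 0.0099, 0.0085], [-0.0365, 0.0199, 0.0171], [-0.0547, 0.0298, 0.0256], [-0.0729, 0.0397, 0.0341], [-0.0912, 0.0496, 0.0427]] 
turn [[0.0, -0.0, -0.0], [0.0, -0.0, -0.0], [0.0, -0.0, -0.0], [0.0, -0.0, -0.0], [0.0, -0.0, -0.0]]
```

Knob angle ≈ 56.7°. Moving to it.

Request:
{"method": "play_rows", "body": {"offset": [[0.005, 0.001, 0.004], [0.01, 0.0015, 0.008], [0.015, 0.0025, 0.012], [0.02, 0.003, 0.0165], [0.025, 0.004, 0.0205]], "turn": [[-0.031, 0.08, -0.01], [-0.062, 0.159, -0.02], [-0.093, 0.239, -0.03], [-0.124, 0.318, -0.04], [-0.154, 0.398, -0.05]], "gripper": [0.6, 0.6, 0.6, 0.6, 0.6]}}

```text
clock: 25.27
eef_pos: [0.5231, 0.0237, 0.2238]
ee_rot: [-70.2, 7.3, -23.2]
force: [-0.4, -0.3, -0.0]
gripper_width: 0.0552
```

Request:
{"method": "play_rows", "body": {"offset": [[0.003, 0, 0.006], [0.006, 0.0005, 0.0115], [0.009, 0.0005, 0.0175], [0.012, 0.001, 0.023], [0.0145, 0.001, 0.029]], "turn": [[-0.031, 0.08, -0.01], [-0.062, 0.159, -0.02], [-0.093, 0.239, -0.03], [-0.124, 0.318, -0.04], [-0.154, 0.398, -0.05]], "gripper": [0.6, 0.6, 0.6, 0.6, 0.6]}}

```text
clock: 25.68
eef_pos: [0.548, 0.0431, 0.2304]
ee_rot: [-82.7, 9.9, -46.2]
force: [-0.7, 0.7, 0.9]
gripper_width: 0.0551
```

Request:
{"method": "play_rows", "body": {"offset": [[0.0005, -0.0005, 0.0065], [0.001, -0.0015, 0.013], [0.0015, -0.002, 0.019], [0.002, -0.0025, 0.0255], [0.0025, -0.003, 0.032]], "turn": [[-0.031, 0.08, -0.01], [-0.062, 0.159, -0.02], [-0.093, 0.239, -0.03], [-0.124, 0.318, -0.04], [-0.154, 0.398, -0.05]], "gripper": [0.6, 0.6, 0.6, 0.6, 0.6]}}

```text
clock: 26.1
eef_pos: [0.5731, 0.0622, 0.2369]
ee_rot: [-95.2, 7.4, -69.3]
force: [-0.2, -0.4, 0.2]
gripper_width: 0.055
```

Request:
{"method": "play_rows", "body": {"offset": [[-0.002, -0.0015, 0.006], [-0.004, -0.0035, 0.012], [-0.006, -0.005, 0.018], [-0.008, -0.0065, 0.024], [-0.0095, -0.0085, 0.0295]], "turn": [[-0.031, 0.08, -0.01], [-0.062, 0.159, -0.02], [-0.093, 0.239, -0.03], [-0.124, 0.318, -0.04], [-0.154, 0.398, -0.05]], "gripper": [0.6, 0.6, 0.6, 0.6, 0.6]}}

```text
clock: 26.52
eef_pos: [0.5982, 0.0811, 0.2437]
ee_rot: [-105.7, 0.4, -91.2]
force: [0.6, 0.6, 0.6]
gripper_width: 0.0547
```

Run:
```python
from h import *
s=st(); T=tool(105); d=T.apply([0,1,0]); k=knob_at(56.5); print("knob",k)
path([(k-d*.04,T),(k+d*.019,T)],[5,5])
```

```text
{'clock': 26.5167, 'qpos': [-3.58, 25.5092, 69.4415, -0.2853, 100.7575, 87.5871], 'eef_pos': [0.5982, 0.0811, 0.2437], 'ee_rot': [-105.7065, 0.369, -91.2326], 'force': [0.5638, 0.5867, 0.5833], 'gripper_width': 0.0547}
knob [0.61801564 0.17086262 0.14288487]
offset [[-0.018, 0.0106, 0.0088], [-0.0359, 0.0211, 0.0177], [-0.0539, 0.0317, 0.0265], [-0.0718, 0.0422, 0.0354], [-0.0898, 0.0528, 0.0442]] 
turn [[0.002, -0.0, -0.001], [0.005, -0.001, -0.003], [0.007, -0.001, -0.004], [0.01, -0.002, -0.006], [0.012, -0.002, -0.007]]
offset [[0.0, 0.0118, -0.0], [0.0, 0.0236, 0.0], [-0.0, 0.0354, -0.0], [0.0, 0.0472, 0.0], [0.0, 0.059, 0.0]] 
turn [[-0.0, -0.0, -0.0], [-0.0, -0.0, -0.0], [-0.0, -0.0, -0.0], [-0.0, -0.0, -0.0], [-0.0, -0.0, -0.0]]
```

Request:
{"method": "play_rows", "body": {"offset": [[-0.018, 0.0105, 0.009], [-0.036, 0.021, 0.0175], [-0.054, 0.0315, 0.0265], [-0.072, 0.042, 0.0355], [-0.09, 0.053, 0.044]], "turn": [[0.002, 0, -0.001], [0.005, -0.001, -0.003], [0.007, -0.001, -0.004], [0.01, -0.002, -0.006], [0.012, -0.002, -0.007]], "gripper": [0.6, 0.6, 0.6, 0.6, 0.6]}}

```text
clock: 26.93
eef_pos: [0.6281, 0.1712, 0.1808]
ee_rot: [-104.9, 0.1, -90.8]
force: [0.7, -0.3, 0.3]
gripper_width: 0.0553
```

Run:
```python
from h import *
s=st(); T=tool(105); d=T.apply([0,1,0]); k=knob_at(56.5)
path([(k+d*.019,T)],[5])
```

```text
{'clock': 26.9333, 'qpos': [3.9778, 33.9323, 64.8043, 1.3179, 96.1341, 94.7799], 'eef_pos': [0.6281, 0.1712, 0.1808], 'ee_rot': [-104.9285, 0.0728, -90.8419], 'force': [0.6703, -0.2956, 0.253], 'gripper_width': 0.0553}
offset [[0.0001, 0.0116, 0.0], [0.0002, 0.0233, 0.0], [0.0004, 0.0349, 0.0], [0.0005, 0.0466, 0.0], [0.0006, 0.0582, 0.0]] 
turn [[-0.0, 0.001, -0.0], [-0.0, 0.001, -0.0], [-0.001, 0.002, -0.0], [-0.001, 0.002, -0.0], [-0.001, 0.003, -0.001]]
```

Request:
{"method": "play_rows", "body": {"offset": [[0, 0.0115, 0], [0, 0.0235, 0], [0.0005, 0.035, 0], [0.0005, 0.0465, 0], [0.0005, 0.058, 0]], "turn": [[0, 0.001, 0], [0, 0.001, 0], [0, 0.002, 0], [0, 0.002, 0], [0, 0.003, 0]], "gripper": [0.6, 0.6, 0.6, 0.6, 0.6]}}

```text
clock: 27.35
eef_pos: [0.6134, 0.1693, 0.1265]
ee_rot: [-104.7, -0.0, -91.1]
force: [0.3, 0.6, 0.1]
gripper_width: 0.0551
```

Request:
{"method": "play_rows", "body": {"offset": [[0, 0, 0], [0, 0, 0], [0, 0, 0], [0, 0, 0], [0, 0, 0]], "turn": [[0, 0, 0], [0, 0, 0], [0, 0, 0], [0, 0, 0], [0, 0, 0]], "gripper": [0.2, 0.2, 0.2, 0.2, 0.2], "force": 50}}

```text
clock: 27.77
eef_pos: [0.6147, 0.1704, 0.1286]
ee_rot: [-104.6, -0.0, -91.0]
force: [1.6, 3.1, 2.2]
gripper_width: 0.024
```

Run:
```python
from h import *
s=st(); swing(-20,10); print("full",RB.inv().apply(cur()[0]-HINGE))
```

```text
{'clock': 27.7667, 'qpos': [4.0139, 34.0223, 70.6234, 1.2603, 89.8922, 94.8484], 'eef_pos': [0.6147, 0.1704, 0.1286], 'ee_rot': [-104.5911, -0.0007, -90.9976], 'force': [1.6416, 3.0549, 2.1574], 'gripper_width': 0.024}
offset [[-0.0, 0.0017, -0.0032], [-0.0, 0.0035, -0.0063], [-0.0, 0.0054, -0.0093], [-0.0, 0.0074, -0.0123], [-0.0, 0.0095, -0.0152]] 
turn [[0.035, 0.0, -0.0], [0.07, 0.0, -0.0], [0.105, 0.0, -0.0], [0.14, 0.0, -0.0], [0.175, 0.0, -0.0]]
offset [[-0.0, 0.0017, -0.0032], [-0.0, 0.0035, -0.0063], [-0.0, 0.0054, -0.0093], [-0.0, 0.0074, -0.0123], [-0.0, 0.0095, -0.0152]] 
turn [[0.035, 0.0, -0.0], [0.07, 0.0, -0.0], [0.105, 0.0, -0.0], [0.14, 0.0, -0.0], [0.175, 0.0, -0.0]]
full [-0.02178876 -0.00048997  0.1005702 ]
```

Request:
{"method": "play_rows", "body": {"offset": [[0, 0.0017, -0.0032], [0, 0.0035, -0.0063], [0, 0.0054, -0.0093], [0, 0.0074, -0.0123], [0, 0.0095, -0.0152]], "turn": [[0.035, 0, 0], [0.07, 0, 0], [0.105, 0, 0], [0.14, 0, 0], [0.175, 0, 0]], "gripper": [0.2, 0.2, 0.2, 0.2, 0.2]}}

```text
clock: 28.18
eef_pos: [0.5986, 0.1707, 0.1235]
ee_rot: [-94.3, 0.0, -91.0]
force: [2.5, -0.1, -0.8]
gripper_width: 0.0221
```

Request:
{"method": "play_rows", "body": {"offset": [[0, 0.0017, -0.0032], [0, 0.0035, -0.0063], [0, 0.0054, -0.0093], [0, 0.0074, -0.0123], [0, 0.0095, -0.0152]], "turn": [[0.035, 0, 0], [0.07, 0, 0], [0.105, 0, 0], [0.14, 0, 0], [0.175, 0, 0]], "gripper": [0.2, 0.2, 0.2, 0.2, 0.2]}}

```text
clock: 28.6
eef_pos: [0.5826, 0.171, 0.1155]
ee_rot: [-84.3, -0.0, -91.0]
force: [3.1, 0.6, -1.6]
gripper_width: 0.0227
```

Run:
```python
from h import *
s=st(); c=cur(); print("force tool",c[1].inv().apply(s["force"]).round(1))
for n in("top","scene"):
    p=cap(n); a=face_angle(p); k=knob_at(a[0]); print(n,a,"in tool",c[1].inv().apply(k-c[0]).round(4))
swing(-5,5)
```

```text
{'clock': 28.6, 'qpos': [5.3025, 14.8301, 96.6997, -0.7034, 62.7956, 96.5885], 'eef_pos': [0.5826, 0.171, 0.1155], 'ee_rot': [-84.2893, -0.0001, -90.9954], 'force': [3.14, 0.6004, -1.579], 'gripper_width': 0.0227}
force tool [-0.7  1.9  3. ]
top (np.float64(31.75), np.int64(226)) in tool [-0.0005 -0.0102 -0.01  ]
scene (np.float64(37.75), np.int64(1094)) in tool [-0.0005 -0.0153  0.001 ]
offset [[-0.0, 0.0008, -0.0016], [-0.0, 0.0017, -0.0032], [-0.0, 0.0026, -0.0047], [-0.0, 0.0035, -0.0063], [-0.0, 0.0045, -0.0078]] 
turn [[0.017, 0.0, -0.0], [0.035, 0.0, -0.0], [0.052, 0.0, -0.0], [0.07, 0.0, -0.0], [0.087, 0.0, -0.0]]
```

Request:
{"method": "play_rows", "body": {"offset": [[0, 0.0007, -0.0013], [0, 0.0013, -0.0025], [0, 0.002, -0.0037], [0, 0.0025, -0.0046], [0, 0.0028, -0.0051]], "turn": [[0.014, 0, 0], [0.027, 0, 0], [0.04, 0, 0], [0.05, 0, 0], [0.056, 0, 0]], "gripper": [0.2, 0.2, 0.2, 0.2, 0.2]}}

```text
clock: 29.12
eef_pos: [0.5763, 0.1711, 0.1114]
ee_rot: [-81.4, -0.0, -91.0]
force: [-0.9, 0.2, 5.6]
gripper_width: 0.0225
```

```bash
cat >> h.py <<'E'
def knobfit(p,a):
    from scipy.optimize import least_squares
    W=cloud(p).reshape(-1,3); px=p["pixels"].reshape(-1,3).astype(int); k0=knob_at(a)
    q=W[(px.sum(1)<110)&(np.linalg.norm(W-k0,axis=1)<.02)]
    return len(q),np.median(q,0).round(4)
def roll_gap(n):
    p=cap(n); c=plate_angle(p); print(n,face_angle(p)); return p
E
python3 - <<'E'
from h import *
s=st(); c=cur(); print("force tool",c[1].inv().apply(s["force"]).round(1))
for n in("top","scene"):
    p=roll_gap(n)
    for d in arm.landmark_of("roller",p)[:1]: print("roller",d["conf"],(np.array(d["position"])*[640,400]).round(1))
    for a in (28,30,32,34): print(a,proj(p,HINGE+Ro.from_rotvec(RB.apply([0,1,0])*np.radians(a)).apply(RB.apply([-.1,0,0]))).round(1),end=" ")
swing(-2,5)
E
```

```text
{'clock': 29.1167, 'qpos': [5.5782, 12.2914, 100.4988, -1.1782, 58.6302, 97.0998], 'eef_pos': [0.5763, 0.1711, 0.1114], 'ee_rot': [-81.3567, -0.0221, -90.9854], 'force': [-0.8614, 0.2156, 5.6097], 'gripper_width': 0.0225}
force tool [-0.2 -5.7 -0. ]
board 82 [-0.0236 -0.0062  0.0432] knob px 15 [-0.0992 -0.0101  0.0391]
top (np.float64(29.75), np.int64(375))
roller 0.87 [196.3 253.7]
28 [195.2 256. ] 30 [194.8 254.9] 32 [194.5 253.8] 34 [194.1 252.6] board 260 [-0.0254  0.0039  0.0474] knob px 275 [-0.0537  0.0004  0.1068]
scene (np.float64(34.5), np.int64(1068))
roller 0.6 [447.  223.7]
28 [448.6 222.5] 30 [448.6 222.1] 32 [448.6 221.6] 34 [448.5 221.3] offset [[-0.0, 0.0003, -0.0006], [-0.0, 0.0007, -0.0013], [-0.0, 0.001, -0.0019], [-0.0, 0.0014, -0.0025], [-0.0, 0.0017, -0.0032]] 
turn [[0.007, 0.0, -0.0], [0.014, 0.0, -0.0], [0.021, 0.0, -0.0], [0.028, 0.0, -0.0], [0.035, 0.0, -0.0]]
```

Request:
{"method": "play_rows", "body": {"offset": [[0, 0.0002, -0.0003], [0, 0.0003, -0.0006], [0, 0.0005, -0.001], [0, 0.0007, -0.0013], [0, 0.0009, -0.0016]], "turn": [[0.0035, 0, 0], [0.007, 0, 0], [0.0105, 0, 0], [0.014, 0, 0], [0.0175, 0, 0]], "gripper": [0.2, 0.2, 0.2, 0.2, 0.2]}}

```text
clock: 29.73
eef_pos: [0.575, 0.1711, 0.1104]
ee_rot: [-80.4, -0.0, -91.0]
force: [-1.1, 0.5, 7.3]
gripper_width: 0.0223
```

Run:
```python
from h import *
s=st(); c=cur(); print("force tool",c[1].inv().apply(s["force"]).round(1))
for n in("top","scene"): roll_gap(n)
```

```text
{'clock': 29.7333, 'qpos': [5.6611, 11.529, 101.6239, -1.3446, 57.288, 97.2782], 'eef_pos': [0.575, 0.1711, 0.1104], 'ee_rot': [-80.3677, -0.0219, -90.9869], 'force': [-1.1223, 0.4939, 7.2719], 'gripper_width': 0.0223}
force tool [-0.5 -7.4  0.1]
board 103 [-0.026  -0.0057  0.0438] knob px 1 [-0.0913 -0.0158  0.0763]
top (np.float64(30.0), np.int64(413))
board 300 [-0.0268  0.0029  0.0479] knob px 277 [-0.0555  0.0005  0.1058]
scene (np.float64(33.75), np.int64(1056))
```

Request:
{"method": "play_rows", "body": {"offset": [[0, 0.0002, -0.0003], [0, 0.0003, -0.0006], [0, 0.0005, -0.001], [0, 0.0007, -0.0013], [0, 0.0009, -0.0016]], "turn": [[0.0035, 0, 0], [0.007, 0, 0], [0.0105, 0, 0], [0.014, 0, 0], [0.0175, 0, 0]], "gripper": [0.2, 0.2, 0.2, 0.2, 0.2]}}

```text
clock: 30.25
eef_pos: [0.5735, 0.1711, 0.1093]
ee_rot: [-79.4, -0.0, -91.0]
force: [-1.1, -0.2, 7.2]
gripper_width: 0.0226
```

Request:
{"method": "play_rows", "body": {"offset": [[0, 0.0001, -0.0002], [0, 0.0002, -0.0003], [0, 0.0003, -0.0005], [0, 0.0004, -0.0007], [0, 0.0005, -0.0009]], "turn": [[0.002, 0, 0], [0.004, 0, 0], [0.006, 0, 0], [0.008, 0, 0], [0.0095, 0, 0]], "gripper": [0.2, 0.2, 0.2, 0.2, 0.2]}}

```text
clock: 30.67
eef_pos: [0.5727, 0.1711, 0.1086]
ee_rot: [-78.8, -0.0, -91.0]
force: [-2.5, -0.4, 7.0]
gripper_width: 0.0228
```

Run:
```python
from h import *
s=st(); c=cur(); print("force tool",c[1].inv().apply(s["force"]).round(1))
for n in("top","scene"): roll_gap(n)
```

```text
{'clock': 30.6667, 'qpos': [5.7973, 10.3535, 103.4086, -1.6256, 55.1649, 97.5823], 'eef_pos': [0.5727, 0.1711, 0.1086], 'ee_rot': [-78.8372, -0.0242, -90.9881], 'force': [-2.4937, -0.3734, 6.9866], 'gripper_width': 0.0228}
force tool [ 0.4 -7.3 -1.1]
board 133 [-0.0286 -0.0047  0.044 ] knob px 2 [-0.0879 -0.0147  0.0675]
top (np.float64(28.25), np.int64(461))
board 330 [-0.0306  0.0018  0.0482] knob px 280 [-0.058   0.0003  0.1037]
scene (np.float64(32.0), np.int64(1054))
```

Request:
{"method": "play_rows", "body": {"offset": [[0, 0.0001, -0.0002], [0, 0.0002, -0.0003], [0, 0.0003, -0.0005], [0, 0.0004, -0.0007], [0, 0.0004, -0.0007]], "turn": [[0.002, 0, 0], [0.004, 0, 0], [0.006, 0, 0], [0.008, 0, 0], [0.008, 0, 0]], "gripper": [0.2, 0.2, 0.2, 0.2, 0.2]}}

```text
clock: 31.18
eef_pos: [0.572, 0.1711, 0.1081]
ee_rot: [-78.4, -0.0, -91.0]
force: [-1.8, -0.3, 7.0]
gripper_width: 0.0224
```

Request:
{"method": "play_rows", "body": {"offset": [[0, 0.0001, -0.0002], [0, 0.0002, -0.0003], [0, 0.0003, -0.0005], [0, 0.0004, -0.0007], [0, 0.0004, -0.0007]], "turn": [[0.002, 0, 0], [0.004, 0, 0], [0.006, 0, 0], [0.008, 0, 0], [0.008, 0, 0]], "gripper": [0.2, 0.2, 0.2, 0.2, 0.2]}}

```text
clock: 31.6
eef_pos: [0.5714, 0.1711, 0.1075]
ee_rot: [-77.9, -0.0, -91.0]
force: [-2.6, 0.2, 7.7]
gripper_width: 0.0225
```

Run:
```python
from h import *
s=st(); c=cur(); print("force tool",c[1].inv().apply(s["force"]).round(1))
for n in("top","scene"): roll_gap(n)
```

```text
{'clock': 31.6, 'qpos': [5.8799, 9.6807, 104.4456, -1.8067, 53.9105, 97.7732], 'eef_pos': [0.5714, 0.1711, 0.1075], 'ee_rot': [-77.9358, -0.0292, -90.9851], 'force': [-2.6083, 0.1867, 7.7487], 'gripper_width': 0.0225}
force tool [-0.1 -8.1 -0.9]
board 153 [-0.0313 -0.0044  0.0445] knob px 1 [-0.1013 -0.0148  0.0679]
top (np.float64(27.5), np.int64(498))
board 358 [-0.0316  0.0019  0.0482] knob px 285 [-0.0598  0.0005  0.1026]
scene (np.float64(31.5), np.int64(1077))
```

Request:
{"method": "play_rows", "body": {"offset": [[0, 0.0001, -0.0002], [0, 0.0002, -0.0003], [0, 0.0003, -0.0005], [0, 0.0004, -0.0007], [0, 0.0004, -0.0007]], "turn": [[0.002, 0, 0], [0.004, 0, 0], [0.006, 0, 0], [0.008, 0, 0], [0.008, 0, 0]], "gripper": [0.2, 0.2, 0.2, 0.2, 0.2]}}

```text
clock: 32.12
eef_pos: [0.5714, 0.1711, 0.1075]
ee_rot: [-77.4, -0.0, -91.0]
force: [-0.8, -0.2, 8.7]
gripper_width: 0.0229
```

Request:
{"method": "play_rows", "body": {"offset": [[0, 0.0001, -0.0002], [0, 0.0002, -0.0003], [0, 0.0003, -0.0005], [0, 0.0004, -0.0007], [0, 0.0004, -0.0007]], "turn": [[0.002, 0, 0], [0.004, 0, 0], [0.006, 0, 0], [0.008, 0, 0], [0.008, 0, 0]], "gripper": [0.2, 0.2, 0.2, 0.2, 0.2]}}

```text
clock: 32.53
eef_pos: [0.5715, 0.1712, 0.1075]
ee_rot: [-76.8, -0.0, -91.0]
force: [0.4, -0.3, 8.6]
gripper_width: 0.0231
```

```bash
cat >> h.py <<'E'
def tang():
    s=arm.sense(); f=-np.array(s["force"]); print("tangential down push %.1f"%(f@RB.apply([-.81,0,-.58])),"radial %.1f"%(f@RB.apply([-.58,0,.81])), np.round(s["force"],1))
E
python3 - <<'E'
from h import *
tang(); roll_gap("scene"); roll_gap("top"); tang()
E
```

```text
tangential down push 5.3 radial -6.7 [ 0.4 -0.3  8.6]
board 362 [-0.0325  0.0023  0.0486] knob px 284 [-0.0599  0.0005  0.1027]
scene (np.float64(31.0), np.int64(1086))
board 162 [-0.0313 -0.0052  0.0453] knob px 3 [-0.0996 -0.0148  0.0644]
top (np.float64(27.5), np.int64(534))
tangential down push 4.7 radial -7.2 [-0.4 -0.3  8.7]
```

Request:
{"method": "play_rows", "body": {"offset": [[0, 0.0002, -0.0003], [0, 0.0004, -0.0006], [0, 0.0006, -0.001], [0, 0.0008, -0.0013], [0, 0.0008, -0.0013]], "turn": [[0, 0, 0], [0, 0, 0], [0, 0, 0], [0, 0, 0], [0, 0, 0]], "gripper": [0.2, 0.2, 0.2, 0.2, 0.2]}}

```text
clock: 33.05
eef_pos: [0.5715, 0.1712, 0.1075]
ee_rot: [-76.7, -0.0, -91.0]
force: [0.6, -0.5, 11.1]
gripper_width: 0.0226
```

Run:
```python
from h import *
tang(); roll_gap("scene"); tang()
```

```text
tangential down push 6.9 radial -8.6 [ 0.6 -0.5 11.1]
board 369 [-0.0325  0.0021  0.0485] knob px 282 [-0.06    0.0005  0.1025]
scene (np.float64(31.0), np.int64(1065))
tangential down push 6.0 radial -7.5 [0.5 1.  9.6]
```

Request:
{"method": "play_rows", "body": {"offset": [[0, 0.0005, -0.0008], [0, 0.001, -0.0015], [0, 0.0014, -0.0022], [0, 0.0018, -0.0028], [0, 0.0018, -0.0028]], "turn": [[0, 0, 0], [0, 0, 0], [0, 0, 0], [0, 0, 0], [0, 0, 0]], "gripper": [0.2, 0.2, 0.2, 0.2, 0.2]}}

```text
clock: 33.52
eef_pos: [0.5715, 0.1712, 0.1074]
ee_rot: [-76.4, -0.0, -91.0]
force: [1.2, -0.7, 15.8]
gripper_width: 0.0225
```

Run:
```python
from h import *
tang(); roll_gap("scene"); tang()
```

```text
tangential down push 10.2 radial -12.1 [ 1.2 -0.7 15.8]
board 379 [-0.0332  0.0023  0.0495] knob px 285 [-0.0601  0.0005  0.1028]
scene (np.float64(31.25), np.int64(1081))
tangential down push 9.9 radial -11.4 [ 1.3 -1.7 15.1]
```

Request:
{"method": "play_rows", "body": {"offset": [[0, 0, 0], [0, 0, 0], [0, 0, 0], [0, -0.002, 0.002], [0, -0.004, 0.003]], "turn": [[0, 0, 0], [0, 0, 0], [0, 0, 0], [0, 0, 0], [0, 0, 0]], "gripper": [0.6, 0.6, 0.6, 0.6, 0.6]}}

```text
clock: 33.98
eef_pos: [0.5678, 0.171, 0.1057]
ee_rot: [-77.2, -0.0, -91.0]
force: [-0.0, -0.1, 0.3]
gripper_width: 0.0538
```

Request:
{"method": "play_rows", "body": {"offset": [[0, -0.015, 0], [0, -0.035, 0], [0, -0.06, 0], [0, -0.085, 0], [0, -0.11, 0]], "turn": [[0, 0, 0], [0, 0, 0], [0, 0, 0], [0, 0, 0], [0, 0, 0]], "gripper": [0.6, 0.6, 0.6, 0.6, 0.6]}}

```text
clock: 34.4
eef_pos: [0.5433, 0.1716, 0.2146]
ee_rot: [-77.1, -0.0, -91.0]
force: [-0.1, 0.5, -0.8]
gripper_width: 0.055
```

Request:
{"method": "play_rows", "body": {"offset": [[0.03, -0.015, 0], [0.06, -0.03, 0], [0.1, -0.03, 0], [0.14, -0.03, 0], [0.18, -0.03, 0]], "turn": [[0, 0, 0], [0, 0, 0], [0, 0, 0], [0, 0, 0], [0, 0, 0]], "gripper": [0.6, 0.6, 0.6, 0.6, 0.6]}}

```text
clock: 34.82
eef_pos: [0.5338, -0.0096, 0.2437]
ee_rot: [-77.0, -0.0, -90.9]
force: [0.2, 0.2, 0.1]
gripper_width: 0.055
```

Run:
```python
from h import *
from scipy.optimize import least_squares
st()
ims=[]
for n in("scene","top"):
    p=cap(n); W=cloud(p).reshape(-1,3); px=p["pixels"].reshape(-1,3).astype(int); k0=knob_at(30)
    q=W[(px.sum(1)<130)&(np.linalg.norm(W-k0,axis=1)<.03)&(W[:,2]>k0[2]-.006)]
    f=least_squares(lambda c:np.linalg.norm(q-c,axis=1)-.0125,k0,loss="soft_l1",f_scale=.001); l=RB.inv().apply(f.x-HINGE)
    print(n,len(q),f.x.round(4),"ang",np.degrees(np.arctan2(l[2],-l[0])-np.arctan2(48,106)).round(1),face_angle(p))
    ims.append(cv2.resize(p["pixels"][180:310,380:510,::-1] if n=="scene" else p["pixels"][190:300,150:260,::-1],(390,390)))
cv2.imwrite("pics/final.png",np.hstack(ims))
```

```text
{'clock': 34.8167, 'qpos': [-16.0764, -9.1441, 107.3401, 3.5592, 69.2836, 73.9507], 'eef_pos': [0.5338, -0.0096, 0.2437], 'ee_rot': [-77.0161, -0.0399, -90.9257], 'force': [0.1962, 0.2026, 0.1438], 'gripper_width': 0.055}
scene 136 [0.5698 0.1725 0.1233] ang 30.6 (np.float64(30.75), np.int64(1623))
top 147 [0.5667 0.1711 0.1217] ang 28.9 (np.float64(28.75), np.int64(931))
```

View pics/final.png

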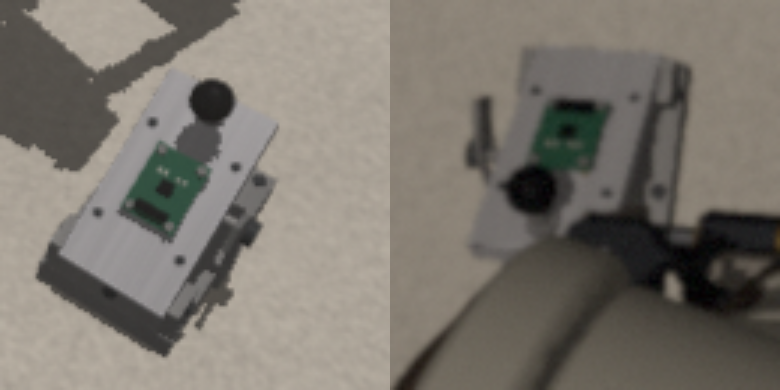

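```bash
python3 -c "
from plant import arm
print(arm.sense()['clock']); arm.sign_off()"
```

```text
34.9167
the job is handed in; nothing more can be done
```

The sine plate is set on the 50 mm stack at about 30 degrees, and I handed the job in at 34.9 s of the 72 s allowed. No verdict came back.

**What I did:**
- Swung the plate up to about 56 degrees by the knob. I regrasped the knob once when the ball began to slip.
- Took the 50 mm stack from the tray by its end faces. It was the grey stack at top-camera pixel (392, 221), and the gripper read 49.5 mm across it. The red look-alike was left alone.
- Laid the stack on the bench, regrasped it across its width, turned it upright and stood it on the seat.
- Lowered the plate by the knob until its motion stopped, pressed to about 10 N at the knob, let go and moved the arm clear.

**Last checks:**
- **Stack position:** before the plate came down, the top camera put the stack at (-2, -2) mm from the seat. That is within about 1 mm once the camera's own offset is allowed for. The scene camera could not see it there.
- **Plate angle:** the two cameras disagree. The knob fit gave 30.6 degrees in the scene camera and 28.9 in the top camera, averaging 29.75. The plate's hard stop while lowering fits the roller resting on the upright stack.
- **Not seen directly:** I could not see the stack once the plate was down, nor measure the roller's force on it after release. The other stacks were seen undisturbed after the pick, and I saw nothing touch the multimeter or battery, but I did not measure them again at the end.

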